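# Cam-lock the film spools into their travel carrier

### The job

Pack the film spools into the travel carrier: slide the travel lock fully back, quarter-turn the cam handle fully open, and set every film spool standing about on the shelf upright and fully down on a spindle of its own, letting each go. Only when all are on, quarter-turn the cam back to its closed stop so that the keeper bar is drawn tight over the lower flanges, then slide the travel lock fully home. Leave the other things on the shelf where they are.

Things in the scene. Friction and masses are not known exactly. Their poses are not given: they have to be found in the camera images.
- carrier: Spool carrier, screwed to the shelf: aluminium plate 170 x 330 x 12 mm. Its frame: z up with 0 on the shelf, y along the row of spindles, x from the cam side towards the spindle side. The plate covers x -108 to 62 mm, y -165 to 165 mm. Two end blocks (y = +-155 mm, tops 26 mm above the shelf) are what the keeper bar is drawn against.
- spindle0 (a point): Foot of spindle 1 of 5 (point on the plate's top, 12 mm above the shelf, axes as the carrier's); carrier frame x 30 mm, y -120 mm. The steel spindle is 9 mm thick, stands 20 mm above the plate and tapers over its top 5 mm.
- spindle1 (a point): Foot of spindle 2 of 5 (point on the plate's top, 12 mm above the shelf, axes as the carrier's); carrier frame x 30 mm, y -60 mm. The steel spindle is 9 mm thick, stands 20 mm above the plate and tapers over its top 5 mm.
- spindle2 (a point): Foot of spindle 3 of 5 (point on the plate's top, 12 mm above the shelf, axes as the carrier's); carrier frame x 30 mm, y 0 mm. The steel spindle is 9 mm thick, stands 20 mm above the plate and tapers over its top 5 mm.
- spindle3 (a point): Foot of spindle 4 of 5 (point on the plate's top, 12 mm above the shelf, axes as the carrier's); carrier frame x 30 mm, y 60 mm. The steel spindle is 9 mm thick, stands 20 mm above the plate and tapers over its top 5 mm.
- spindle4 (a point): Foot of spindle 5 of 5 (point on the plate's top, 12 mm above the shelf, axes as the carrier's); carrier frame x 30 mm, y 120 mm. The steel spindle is 9 mm thick, stands 20 mm above the plate and tapers over its top 5 mm.
- cam (a joint): Cam's angle, rad. 0 = closed at its stop (handle along the carrier's y, keeper drawn tight); 1.571 = open at its stop, a quarter turn counter-clockwise seen from above (handle along the carrier's x). Stiff (about 0.12 N m) and stays where left. While the travel lock is home the cam can turn only about 0.1 rad.
- cam_grip (a point): Top centre of the cam's black bar handle, on the cam's upright axis (carrier frame x -58, y 0 mm), 54 mm above the shelf; turns with the cam. The handle is 60 mm long (along this point's y), 14 mm wide (along its x), and reaches from 54 down to 28 mm above the shelf; below it an eccentric steel disc reaches 29 mm from the axis.
- keeper (a joint): How far the keeper bar stands open, m. 0 = tight against the end blocks, about 0.011 = open, driven by the cam alone: 0.007 x the cam angle. The bar (324 mm long, its top 24 mm above the shelf) lies between cam and spindles and moves along the carrier's x; closed, its lip reaches 6 mm over the lower flanges of seated spools; open, it clears them by 5 mm.
- lock (a joint): Travel lock slide, m. 0 = home (locked, tongue behind the cam's ear), 0.035 = fully back (unlocked), sliding to the carrier's +y. Takes about 2 N and stays where left.
- lock_top (a point): Top centre of the travel lock's black grip, 48 mm above the shelf, moving with it (carrier frame x -76.5 mm, y 75 mm when home). The grip is 16 mm along the carrier's x, 24 mm along y and reaches down to 20 mm above the shelf.
- spool0: Black film spool (may be absent), standing upright at the start; origin at the centre of its underside, z up its axis. Two flanges 46 mm across and 4 mm thick (0-4 and 24-28 mm up), barrel between them 22 mm across, and on top a plain round hub 22 mm across from 28 to 52 mm up, closed at the top. A 13 mm bore opens in the underside, 24 mm deep. About 45 g. Seated, its underside rests on the carrier plate.
- spool1: Black film spool (may be absent), standing upright at the start; origin at the centre of its underside, z up its axis. Two flanges 46 mm across and 4 mm thick (0-4 and 24-28 mm up), barrel between them 22 mm across, and on top a plain round hub 22 mm across from 28 to 52 mm up, closed at the top. A 13 mm bore opens in the underside, 24 mm deep. About 45 g. Seated, its underside rests on the carrier plate.
- spool2: Black film spool (may be absent), standing upright at the start; origin at the centre of its underside, z up its axis. Two flanges 46 mm across and 4 mm thick (0-4 and 24-28 mm up), barrel between them 22 mm across, and on top a plain round hub 22 mm across from 28 to 52 mm up, closed at the top. A 13 mm bore opens in the underside, 24 mm deep. About 45 g. Seated, its underside rests on the carrier plate.
- spool3: Black film spool (may be absent), standing upright at the start; origin at the centre of its underside, z up its axis. Two flanges 46 mm across and 4 mm thick (0-4 and 24-28 mm up), barrel between them 22 mm across, and on top a plain round hub 22 mm across from 28 to 52 mm up, closed at the top. A 13 mm bore opens in the underside, 24 mm deep. About 45 g. Seated, its underside rests on the carrier plate.
- spool4: Black film spool (may be absent), standing upright at the start; origin at the centre of its underside, z up its axis. Two flanges 46 mm across and 4 mm thick (0-4 and 24-28 mm up), barrel between them 22 mm across, and on top a plain round hub 22 mm across from 28 to 52 mm up, closed at the top. A 13 mm bore opens in the underside, 24 mm deep. About 45 g. Seated, its underside rests on the carrier plate.
- lens: Bystander: short black lens, 64 mm across, 48 mm tall; origin at the centre of its underside.
- rear_cap: Bystander: black plastic rear lens cap, 58 mm across, 18 mm tall; origin at the centre of its underside.
- brush: Bystander: small steel cleaning-brush handle lying flat along its y, 12 mm thick, about 112 mm long; origin at the centre of its underside.
- battery_case: Bystander: clear battery case, 55 x 75 x 22 mm; origin at the centre of its underside.
- card_wallet: Bystander: grey card wallet, 75 x 100 x 14 mm; origin at the centre of its underside.
- filter_case: Bystander: round grey filter case, 76 mm across, 15 mm tall; origin at the centre of its underside.
Not all that is in view belongs to the job. What is shaped like the spool2 but purple or red is not meant.

How it is judged:
By the outcome, as a careful person would: the job done as asked, in the order asked, and still so for the second after the job is handed in, with the robot touching nothing.
Of spool0, spool1, spool2, spool3, spool4 only 3 to 5 are there at a start; the rules pass over those that are not, and their reading is None.
At some moment in a run one of spool0, spool1, spool2, spool3, spool4 may be knocked a few centimetres aside while the robot is not near it.
It also fails if it takes over 210 s, if anything falls off the work surface, if the arm or the gripper's body presses on something with over 40 N, if the wrist force passes 120 N, or if a joint passes its speed limit or range.

### The arm

A 7-joint arm with a two-finger parallel gripper is mounted at the origin on the work surface. World frame = base frame: x ahead of the robot, y to its left, z up, the work surface at z = 0. Lengths are in m, angles in rad, forces in N, time in s.
With the tool pointing down it reaches from about 0.35 to 0.9 m from the base axis. Payload 7.2 kg.
Tool frame: the origin (TCP) lies at the very end of the fingers, on their centre line; the grasp point (between the pads) lies 19 mm behind it; z points along the fingers, y is the line along which they close (so a half turn about z gives the same grasp; the last joint's range is limited). The gripper opens to 85 mm and grips with 20 to 120 N. Pads are 22 mm wide; open, the fingers measure 114 mm over their backs; the gripper's body (76 mm by 85 mm) begins 54 mm behind the grasp point. The pads swing forward as they close: fully open they stand 13 mm farther back than shut.
Start: joints at [1.092, 0.411, -0.013, 1.596, 0.006, 1.134, -0.082], TCP at [0.25, -0.573, 0.231] pointing down, gripper open.
Joint ranges: [-2.95, 2.95], [-0.29, 1.99], [-1.47, 1.44], [0.14, 2.54], [-1.03, 4.17], [0.13, 1.85], [-2.86, 2.86]. Speed limits (rad/s): [2.39, 2.39, 3.01, 3.01, 3.14, 3.14, 3.14].

### API

Orientations are given as a rotation vector (axis times angle).
In Python, from rig import robot gives the robot as it stands. The module is installed in compiled form; this text tells all that it offers.
- The arm moves only by the tool play_rows, never from a script. Its argument "series" is a list of rows, each an object with "xyz": the shift along the tool's x, y, z in m, a list of three; "turn": the turn, a rotation vector about the tool's x, y, z in rad, a list of three; "claw": the opening, from -1 (shut) to 1 (fully open). In form: [{"xyz": [dx, dy, dz], "turn": [ax, ay, az], "claw": claw}, ...]. A call has 1 to 10 rows; each row is the pose to reach, as a shift and turn from the pose commanded when the call began, along the tool's axes at that moment; what a row does not reach only later rows make up. A row lasts 1/12 s, in which the tool goes at most 41.7 mm and 7.16 degrees, less where a joint would pass 70% of its speed; a pose out of reach is approached as far as the arm can. A call with a gripper value outside its range is refused whole. The fingers move at their own pace and stop on an object; "squeeze" is the grip in N (left out, the last holds). Time passes only in rows, so rows that repeat a pose let the fingers close. It gives the time, the measured TCP pose, the force, the opening and the grip force at its end, in the units of the state.
- robot.get_obs(): the state, without advancing time (a new reading comes with each control period).
- robot.read_camera(name): name is "scene" or "top" or "wrist"; returns (picture, depth): 480x640x3 uint8, red, green, blue; 480x640 float32, m along the optical axis (not along the pixel's ray), 0 where there is no reading.
- robot.calibration(name): a dict with "fx", "fy", "cx", "cy" (pixels), "T" (4x4, takes a point from camera to world coordinates). Camera axes: x right, y down, z forward; pixel columns grow to the right and rows downward; lengths in m; the calibration is good to about 2 mm. A picture is of the moment at which its call begins: read the wrist's pose just before it. calibration takes no time and is no camera call; for the wrist camera it gives the pose at the moment of the call.
- robot.hand_in(): hands the job in; it is judged then, once.
The state is a dict: "time": time; "joints": joint angles; "qd": joint speeds; "effort": joint torques, N m; "position": TCP position; "tcp_rot": TCP orientation; "wrist_force": force on the tool from outside, world axes, zero at the start; "wrist_torque": the same for the moment, N m; "width": finger opening in m; "grasp_force": force on a finger pad.
Only numpy, scipy, OpenCV 4.12 (cv2) and the standard library are available. Lean on these libraries where they do the work, as an engineer would, in place of code of your own. Each camera call takes 0.05 s, during which the arm holds its last target. There are 200 camera calls.

## Working session

There is one attempt and no reset: what is moved stays moved. The work goes in short steps, Python scripts to look and compute and a tool call to move; the robot and the scene stay as the last step left them, time stands still between calls to the robot, and variables do not carry over. Pictures are saved under pics/ and viewed, at most 14 in all, crops included, and the job is handed in when it is done.

Besides the shell and the picture viewer there is one more tool, called after ">>>" by a JSON object that holds its "name" and its "arguments", one argument or row to a line. play_rows: Moves the arm, as the interface text tells. Its arguments: {"type":"object","properties":{"series":{"type":"array"},"squeeze":{"type":"number"}},"required":["series"]}

```bash
mkdir -p pics
python3 - <<'E'
from rig import robot
import cv2,numpy as np
o=robot.get_obs();print({k:np.round(v,3) for k,v in o.items()})
for n in("top","scene"):
    p,d=robot.read_camera(n);c=robot.calibration(n);print(n,{k:np.round(v,3) for k,v in c.items()})
    cv2.imwrite(f"pics/{n}0.png",p[:,:,::-1]);np.savez(f"{n}0.npz",p=p,d=d,T=c["T"],k=[c["fx"],c["fy"],c["cx"],c["cy"]])
E
```

```text
{'time': np.float64(0.0), 'joints': array([ 1.092,  0.412, -0.013,  1.597,  0.006,  1.134, -0.082]), 'qd': array([-0.   ,  0.   , -0.   ,  0.003, -0.   ,  0.001, -0.003]), 'effort': array([ 0.0000e+00, -6.0063e+01,  6.8200e-01, -2.9941e+01,  1.4000e-02,
        1.1000e-02, -0.0000e+00]), 'position': array([ 0.249, -0.573,  0.23 ]), 'tcp_rot': array([-3.074e+00, -6.410e-01,  1.000e-03]), 'wrist_force': array([-1.106,  0.005,  0.935]), 'wrist_torque': array([-0.048,  0.009, -0.009]), 'grasp_force': np.float64(0.0), 'width': np.float64(0.085)}
top {'fx': np.float64(582.946), 'fy': np.float64(582.946), 'cx': np.float64(327.311), 'cy': np.float64(237.673), 'T': array([[ 1.600e-02, -9.820e-01,  1.860e-01,  3.410e-01],
       [-1.000e+00, -1.500e-02,  4.000e-03, -1.700e-02],
       [-1.000e-03, -1.860e-01, -9.820e-01,  1.277e+00],
       [ 0.000e+00,  0.000e+00,  0.000e+00,  1.000e+00]])}
scene {'fx': np.float64(449.323), 'fy': np.float64(449.323), 'cx': np.float64(317.472), 'cy': np.float64(243.087), 'T': array([[ 0.441,  0.53 , -0.724,  1.422],
       [ 0.897, -0.279,  0.343, -0.402],
       [-0.021, -0.801, -0.598,  0.742],
       [ 0.   ,  0.   ,  0.   ,  1.   ]])}
```

View pics/top0.png

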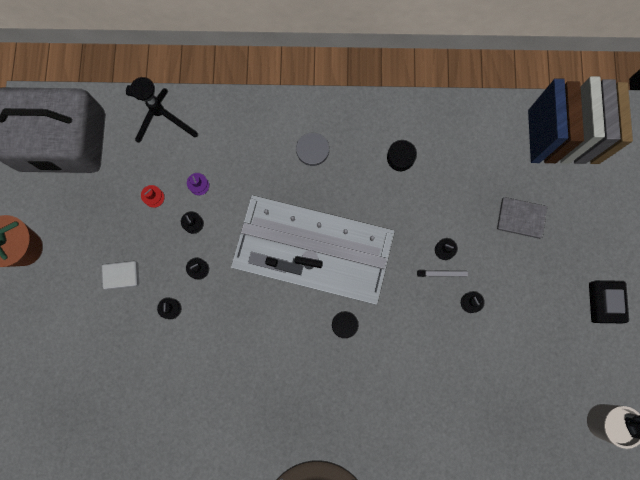

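View pics/scene0.png

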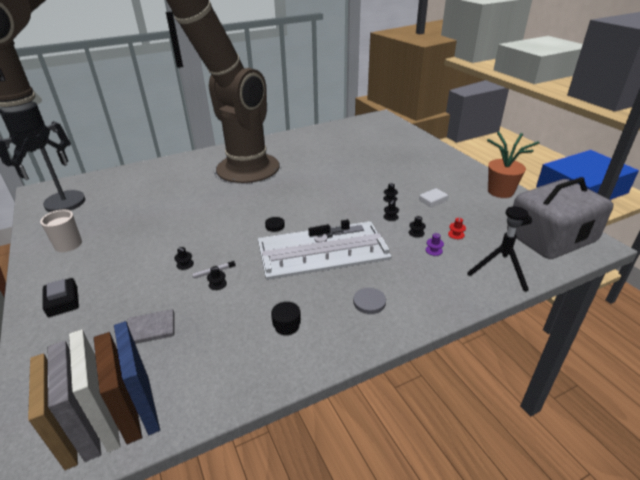

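Candidates in top view: black spools (192,222), (198,268), (169,308), (446,248), (472,302). Lookalikes to reject are the purple one (198,184), red one (152,196), rear cap (345,324) and lens (401,155). The lock is at (271,261) and the cam handle at (308,262).

```bash
cat > h.py <<'E'
from rig import robot
import cv2,numpy as np
from scipy.spatial.transform import Rotation as R
def ray(c,px,z):
    px=np.atleast_2d(px).astype(float)
    d=np.c_[(px[:,0]-c["cx"])/c["fx"],(px[:,1]-c["cy"])/c["fy"],np.ones(len(px))]@c["T"][:3,:3].T
    o=c["T"][:3,3]; return (o+d*((z-o[2])/d[:,2])[:,None])
def cloud(c,d):
    v,u=np.mgrid[:480,:640]
    P=np.stack([(u-c["cx"])/c["fx"]*d,(v-c["cy"])/c["fy"]*d,d],-1)@c["T"][:3,:3].T+c["T"][:3,3]
    P[d<=0]=np.nan; return P
def spools(name="top"):
    """black hubs by height: world xy of hub centre"""
    c=robot.calibration(name);p,d=robot.read_camera(name);P=cloud(c,d)
    m=((p.max(2)<75)&(P[...,2]>.012)&(P[...,2]<.075)).astype(np.uint8)
    n,l,s,ce=cv2.connectedComponentsWithStats(m); out=[]
    for i in range(1,n):
        if s[i,4]<60: continue
        Q=P[l==i]; zt=np.percentile(Q[:,2],97); h=Q[Q[:,2]>zt-.008]
        out.append((ce[i].round(),s[i,4],h[:,:2].mean(0).round(4),Q[:,:2].mean(0).round(4),zt.round(3)))
    return out,p,d,c
def go(x,y,z,yaw=None,pose=None):
    """tool shift/turn from the present pose to tool-down pose at x,y,z; yaw = world angle of tool y (mod pi)"""
    o=robot.get_obs();r=R.from_rotvec(o["tcp_rot"]);s=r.inv().apply(np.array([x,y,z])-o["position"])
    t=np.zeros(3)
    if yaw is not None:
        c=[]
        for k in(0,np.pi):
            ty=np.array([np.cos(yaw+k),np.sin(yaw+k),0]);tz=np.array([0,0,-1.]);tx=np.cross(ty,tz)
            c.append((r.inv()*R.from_matrix(np.c_[tx,ty,tz])).as_rotvec())
        t=min(c,key=np.linalg.norm); print("alt",max(c,key=np.linalg.norm).round(3),end=" ")
    print("xyz",s.round(4),"turn",t.round(4))
E
python3 - <<'E'
from h import *
o,p,d,c=spools()
for i in o: print(*i)
P=cloud(c,d)
m=((p.min(2)>130)&(P[...,2]<.04)).astype(np.uint8)
n,l,s,ce=cv2.connectedComponentsWithStats(m)
i=1+np.argmax(s[1:,4]*(ce[1:,1]>190)*(s[1:,4]<20000));print(ce[i],s[i])
pts=np.argwhere(l==i)[:,::-1].astype(np.float32)
W=ray(c,pts,.012)[:,:2].astype(np.float32);print(cv2.minAreaRect(W))
print(robot.calibration("wrist")["T"].round(3))
E
```

```text
[162.  94.] 75 [0.8784 0.3635] [0.8986 0.3654] 0.072
[541. 138.] 844 [ 0.8074 -0.4841] [ 0.8066 -0.485 ] 0.073
[ 77. 152.] 1255 [0.757  0.5479] [0.7583 0.5431] 0.073
[181. 124.] 206 [0.8371 0.3373] [0.8282 0.3185] 0.073
[143. 128.] 169 [0.8295 0.3849] [0.8176 0.402 ] 0.073
[401. 155.] 732 [ 0.7665 -0.1748] [ 0.763  -0.1736] 0.052
[593. 157.] 292 [ 0.7657 -0.5947] [ 0.7655 -0.5961] 0.074
[191. 221.] 326 [0.6102 0.2871] [0.6088 0.2857] 0.054
[ 31. 250.] 363 [0.536  0.6176] [0.5378 0.6206] 0.073
[447. 248.] 334 [ 0.5592 -0.272 ] [ 0.5582 -0.271 ] 0.054
[196. 267.] 340 [0.5079 0.2694] [0.5069 0.2684] 0.054
[293. 264.] 587 [0.5218 0.0374] [0.5172 0.0598] 0.057
[607. 301.] 1114 [ 0.4501 -0.6087] [ 0.4479 -0.6095] 0.046
[473. 301.] 348 [ 0.444  -0.3263] [ 0.4435 -0.3251] 0.054
[168. 308.] 358 [0.4205 0.325 ] [0.4203 0.3239] 0.055
[345. 324.] 564 [ 0.3916 -0.0524] [ 0.3917 -0.0528] 0.022
[598. 419.] 424 [ 0.2082 -0.5679] [ 0.2088 -0.5691] 0.073
[318. 475.] 358 [ 0.0858 -0.0018] [ 0.0858 -0.0018] 0.019
[316.7511223  248.70623015] [ 231  195  163  109 9133]
((0.5559207797050476, 0.019214123487472534), (0.3277839422225952, 0.16850003600120544), 76.63334655761719)
[[ 0.399 -0.867 -0.298  0.327]
 [-0.917 -0.378 -0.128 -0.539]
 [-0.002  0.324 -0.946  0.374]
 [ 0.     0.     0.     1.   ]]
```

```bash
cat >> h.py <<'E'
import json,os
def carr():
    if os.path.exists("car.json"): return json.load(open("car.json"))
    return [.5783,.0139,-.2333]
def cw(x,y):
    """carrier mm -> world m"""
    X,Y,t=carr();c,s=np.cos(t),np.sin(t);return X+(c*x-s*y)/1e3,Y+(s*x+c*y)/1e3
YX=carr()[2]
E
python3 -c "
from h import *
go(*cw(-70,40),.22,YX)"
```

```text
alt [-1.000e-03  1.000e-03  2.215e+00] xyz [ 0.5038 -0.4804  0.0112] turn [-1.200e-03 -5.000e-04 -9.267e-01]
```

>>> {"name": "play_rows", "arguments": {
  "series": [
    {"xyz": [0.25,-0.24,0.01],"turn": [0,0,-0.46],"claw": 0},
    {"xyz": [0.25,-0.24,0.01],"turn": [0,0,-0.46],"claw": 0},
    {"xyz": [0.25,-0.24,0.01],"turn": [0,0,-0.46],"claw": 0},
    {"xyz": [0.25,-0.24,0.01],"turn": [0,0,-0.46],"claw": 0},
    {"xyz": [0.504,-0.48,0.011],"turn": [0,0,-0.927],"claw": 0},
    {"xyz": [0.504,-0.48,0.011],"turn": [0,0,-0.927],"claw": 0},
    {"xyz": [0.504,-0.48,0.011],"turn": [0,0,-0.927],"claw": 0},
    {"xyz": [0.504,-0.48,0.011],"turn": [0,0,-0.927],"claw": 0},
    {"xyz": [0.504,-0.48,0.011],"turn": [0,0,-0.927],"claw": 0},
    {"xyz": [0.504,-0.48,0.011],"turn": [0,0,-0.927],"claw": 0}
  ],
  "squeeze": 40
}}

```text
time: 0.98
position: [0.4112, -0.1872, 0.2237]
tcp_rot: [2.464, 1.948, -0.0]
wrist_force: [0.9, -1.0, 0.8]
width: 0.042
grasp_force: 0.0
```

```bash
python3 -c "
from h import *
go(*cw(-70,40),.22,YX)"
```

```text
alt [-1.000e-03  0.000e+00 -3.141e+00] xyz [0.2742 0.0462 0.0036] turn [0.0003 0.0003 0.0005]
```

>>> {"name": "play_rows", "arguments": {
  "series": [
    {"xyz": [0.27,0.046,0.004],"turn": [0,0,0],"claw": 0},
    {"xyz": [0.27,0.046,0.004],"turn": [0,0,0],"claw": 0},
    {"xyz": [0.27,0.046,0.004],"turn": [0,0,0],"claw": 0},
    {"xyz": [0.27,0.046,0.004],"turn": [0,0,0],"claw": 0},
    {"xyz": [0.27,0.046,0.004],"turn": [0,0,0],"claw": 0},
    {"xyz": [0.27,0.046,0.004],"turn": [0,0,0],"claw": 0},
    {"xyz": [0.27,0.046,0.004],"turn": [0,0,0],"claw": 0},
    {"xyz": [0.27,0.046,0.004],"turn": [0,0,0],"claw": 0},
    {"xyz": [0.27,0.046,0.004],"turn": [0,0,0],"claw": 0}
  ]
}}

```text
time: 1.73
position: [0.518, 0.0645, 0.2191]
tcp_rot: [-2.461, -1.952, 0.001]
wrist_force: [-0.3, 0.5, 0.2]
width: 0.043
grasp_force: 0.0
```

```bash
python3 -c "
from h import *
go(*cw(-70,40),.22,YX)
c=robot.calibration('wrist');p,d=robot.read_camera('wrist');cv2.imwrite('pics/w1.png',p[:,:,::-1]);np.savez('w1.npz',p=p,d=d,**c)
print(c['T'].round(3))"
```

```text
alt [ 0.000e+00 -2.000e-03 -3.138e+00] xyz [ 0.0047  0.0004 -0.0009] turn [-0.0011 -0.0002  0.0036]
[[ 0.974 -0.216 -0.075  0.538]
 [-0.228 -0.921 -0.315  0.146]
 [-0.001  0.324 -0.946  0.363]
 [ 0.     0.     0.     1.   ]]
```

View pics/w1.png

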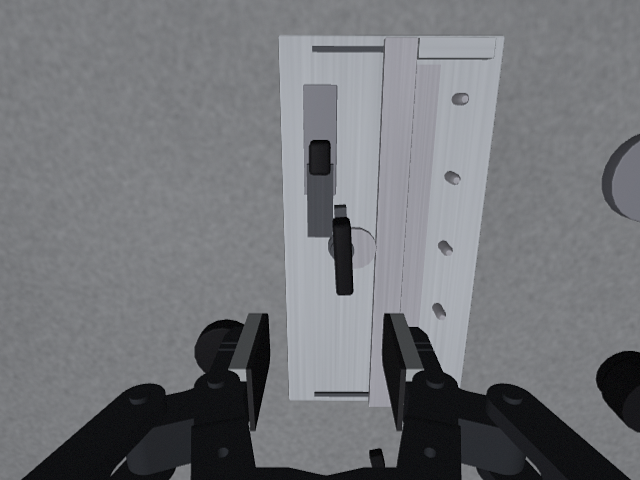

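Wrist view: lock grip at (319,157), cam handle (343,257) along the carrier y (closed), spindles right at (460,99), (453,178), (446,248), (440,311). I'll refine the carrier pose from these.

Run:
```python
from h import *
f=np.load("w1.npz");c={k:f[k] for k in("fx","fy","cx","cy","T")};P=cloud(c,f["d"])
m=((P[...,2]>.022)&(P[...,2]<.04)).astype(np.uint8); m[:,:425]=0;m[350:]=0;m[:85]=0;m[:,500:]=0
n,l,s,ce=cv2.connectedComponentsWithStats(m);W=[];C=[]
sp=[(30,120),(30,60),(30,0),(30,-60)]
for i in range(1,n):
    if s[i,4]<20: continue
    Q=P[l==i];Q=Q[Q[:,2]>.028];W.append(np.median(Q[:,:2],0));print(ce[i].round(),s[i,4],len(Q),W[-1].round(4),Q[:,2].max().round(4))
cor=ray(c,[(279,37),(505,37),(290,401)],.012)[:,:2];print(cor.round(4))
def fit(A,B):
    A=np.array(A)/1e3;B=np.array(B);a=A-A.mean(0);b=B-B.mean(0)
    t=np.arctan2((a[:,0]*b[:,1]-a[:,1]*b[:,0]).sum(),(a*b).sum());r=np.array([[np.cos(t),-np.sin(t)],[np.sin(t),np.cos(t)]])
    o=B.mean(0)-r@A.mean(0);print("fit",o.round(4),t.round(4),"res",(B-A@r.T-o).round(4).tolist());return o,t
if len(W)==4:
    fit(sp,W)
fit([(-108,165),(62,165),(-108,-165)],cor)
for nm,z,lo,b in(("lock",.048,.044,(290,345,130,185)),("cam",.054,.05,(320,370,205,305))):
    mm=np.zeros((480,640),bool);mm[b[2]:b[3],b[0]:b[1]]=1;mm&=(P[...,2]>lo)&(P[...,2]<.06)
    px=np.argwhere(mm)[:,::-1].astype(np.float32);w=ray(c,px,z)[:,:2].astype(np.float32);print(nm,cv2.minAreaRect(w))
print(cw(-76.5,75),cw(-58,0))
```

```text
return _methods._mean(a, axis=axis, dtype=dtype,
  ret = um.true_divide(
Traceback (most recent call last):
ValueError: zero-size array to reduction operation maximum which has no identity
```

```bash
cat > fitc.py <<'E'
from h import *
def fit(A,B):
    A=np.array(A)/1e3;B=np.array(B);a=A-A.mean(0);b=B-B.mean(0)
    t=np.arctan2((a[:,0]*b[:,1]-a[:,1]*b[:,0]).sum(),(a*b).sum());r=np.array([[np.cos(t),-np.sin(t)],[np.sin(t),np.cos(t)]])
    o=B.mean(0)-r@A.mean(0);print("fit",o.round(4),t.round(4),"res",(B-A@r.T-o).round(4).tolist());return o,t
E
python3 - <<'E'
from fitc import *
f=np.load("w1.npz");c={k:f[k] for k in("fx","fy","cx","cy","T")};P=cloud(c,f["d"])
W=[]
for b in((460,99),(453,178),(446,248),(440,311)):
    Q=P[b[1]-10:b[1]+10,b[0]-14:b[0]+14].reshape(-1,3);Q=Q[(Q[:,2]>.024)];
    W.append(np.median(Q[:,:2],0) if len(Q) else [0,0]);print(len(Q),W[-1],np.nanmax(P[b[1]-10:b[1]+10,b[0]-14:b[0]+14,2]))
fit([(30,120),(30,60),(30,0),(30,-60)],W)
cor=ray(c,[(279,37),(505,37),(290,401)],.012)[:,:2]
fit([(-108,165),(62,165),(-108,-165)],cor)
for nm,z,lo,b in(("lock",.048,.044,(290,345,130,185)),("cam",.054,.05,(320,370,205,305))):
    mm=np.zeros((480,640),bool);mm[b[2]:b[3],b[0]:b[1]]=1;mm&=(P[...,2]>lo)&(P[...,2]<.06)
    px=np.argwhere(mm)[:,::-1].astype(np.float32);w=ray(c,px,z)[:,:2].astype(np.float32);print(nm,cv2.minAreaRect(w))
print(cw(-76.5,75),cw(-58,0))
E
```

```text
138 [0.63531118 0.12379687] 0.034751123683116614
115 [0.62165607 0.06647437] 0.0342773677008853
105 [0.60802597 0.00871328] 0.0344658036005408
100 [ 0.59438109 -0.04937569] 0.03510861326910075
fit [0.5787 0.0151] -0.2321 res [[-0.0002, -0.0012], [-0.0001, -0.0001], [0.0001, 0.0005], [0.0002, 0.0008]]
fit [0.5805 0.0125] -0.2313 res [[0.0004, -0.0006], [-0.0007, -0.0001], [0.0003, 0.0007]]
lock ((0.5237055420875549, 0.10741221159696579), (0.023865554481744766, 0.015514012426137924), 76.81219482421875)
cam ((0.523546040058136, 0.028280651196837425), (0.06027496978640556, 0.013864768669009209), 79.92933654785156)
(np.float64(0.5212116823367965), np.float64(0.1045541448935743)) (np.float64(0.5218712914018008), np.float64(0.027308983777285828))
```

```bash
echo '[0.5801,0.0150,-0.2318]'>car.json; python3 -c "
from h import *
go(.5237,.1072,.028,YX)"
```

```text
alt [1.000e-03 2.000e-03 3.141e+00] xyz [ 0.0447 -0.0042  0.191 ] turn [-0.0011  0.0008 -0.0004]
```

>>> {"name": "play_rows", "arguments": {
  "series": [
    {"xyz": [0.045,-0.004,0.1],"turn": [0,0,0],"claw": 0},
    {"xyz": [0.045,-0.004,0.1],"turn": [0,0,0],"claw": 0},
    {"xyz": [0.045,-0.004,0.1],"turn": [0,0,0],"claw": 0},
    {"xyz": [0.045,-0.004,0.15],"turn": [0,0,0],"claw": 0},
    {"xyz": [0.045,-0.004,0.17],"turn": [0,0,0],"claw": 0},
    {"xyz": [0.045,-0.004,0.191],"turn": [0,0,0],"claw": 0},
    {"xyz": [0.045,-0.004,0.191],"turn": [0,0,0],"claw": 0},
    {"xyz": [0.045,-0.004,0.191],"turn": [0,0,0],"claw": -0.5},
    {"xyz": [0.045,-0.004,0.191],"turn": [0,0,0],"claw": -1},
    {"xyz": [0.045,-0.004,0.191],"turn": [0,0,0],"claw": -1}
  ]
}}

```text
time: 2.62
position: [0.5235, 0.1077, 0.0301]
tcp_rot: [-2.465, -1.947, 0.002]
wrist_force: [-8.7, 0.6, 2.2]
width: 0.0151
grasp_force: 42.6
```

>>> {"name": "play_rows", "arguments": {
  "series": [
    {"xyz": [0,0,0],"turn": [0,0,0],"claw": -1},
    {"xyz": [0,0,0],"turn": [0,0,0],"claw": -1},
    {"xyz": [0.01,0,0],"turn": [0,0,0],"claw": -1},
    {"xyz": [0.02,0,0],"turn": [0,0,0],"claw": -1},
    {"xyz": [0.03,0,0],"turn": [0,0,0],"claw": -1},
    {"xyz": [0.035,0,0],"turn": [0,0,0],"claw": -1},
    {"xyz": [0.037,0,0],"turn": [0,0,0],"claw": -1},
    {"xyz": [0.037,0,0],"turn": [0,0,0],"claw": -1},
    {"xyz": [0.037,0,0],"turn": [0,0,0],"claw": -1}
  ]
}}

```text
time: 3.37
position: [0.5311, 0.1392, 0.0298]
tcp_rot: [2.465, 1.943, -0.012]
wrist_force: [-9.9, -9.8, 7.1]
width: 0.0149
grasp_force: 43.3
```

>>> {"name": "play_rows", "arguments": {
  "series": [
    {"xyz": [0.004,0,0],"turn": [0,0,0],"claw": -1},
    {"xyz": [0.004,0,0],"turn": [0,0,0],"claw": -1},
    {"xyz": [0.004,0,0],"turn": [0,0,0],"claw": -1},
    {"xyz": [0.004,0,0],"turn": [0,0,0],"claw": -1}
  ]
}}

```text
time: 3.7
position: [0.5312, 0.1394, 0.0296]
tcp_rot: [2.465, 1.939, -0.019]
wrist_force: [-12.7, -18.4, 11.7]
width: 0.0152
grasp_force: 43.9
```

>>> {"name": "play_rows", "arguments": {
  "series": [
    {"xyz": [0,0,0],"turn": [0,0,0],"claw": -0.2},
    {"xyz": [0,0,0],"turn": [0,0,0],"claw": -0.2},
    {"xyz": [0,0,0],"turn": [0,0,0],"claw": -0.2},
    {"xyz": [0,0,-0.04],"turn": [0,0,0],"claw": -0.2},
    {"xyz": [0,0,-0.08],"turn": [0,0,0],"claw": -0.2},
    {"xyz": [-0.06,0,-0.12],"turn": [0,0,0],"claw": -0.2},
    {"xyz": [-0.06,0,-0.15],"turn": [0,0,0],"claw": -0.2},
    {"xyz": [-0.06,0,-0.15],"turn": [0,0,0],"claw": -0.2},
    {"xyz": [-0.06,0,-0.15],"turn": [0,0,0],"claw": -0.2},
    {"xyz": [-0.06,0,-0.15],"turn": [0,0,0],"claw": -0.2}
  ]
}}

```text
time: 4.53
position: [0.521, 0.0896, 0.1797]
tcp_rot: [2.464, 1.946, 0.004]
wrist_force: [-0.0, 0.8, -0.4]
width: 0.0342
grasp_force: 0.0
```

```bash
cat >> h.py <<'E'
def snap(n="wrist",f=None):
    c=robot.calibration(n);p,d=robot.read_camera(n)
    if f: cv2.imwrite(f"pics/{f}.png",p[:,:,::-1])
    return p,d,c
def raised(lo,hi,z,box,n="wrist",dark=90):
    """min-area rect in carrier mm of dark things with height in [lo,hi]; box in carrier mm"""
    p,d,c=snap(n);P=cloud(c,d);X,Y,t=carr()
    W=(P[...,:2]-[X,Y])@np.array([[np.cos(t),-np.sin(t)],[np.sin(t),np.cos(t)]])*1e3
    m=(P[...,2]>lo)&(P[...,2]<hi)&(p.max(2)<dark)&(W[...,0]>box[0])&(W[...,0]<box[1])&(W[...,1]>box[2])&(W[...,1]<box[3])
    w=(ray(c,np.argwhere(m)[:,::-1],z)[:,:2]-[X,Y])@np.array([[np.cos(t),-np.sin(t)],[np.sin(t),np.cos(t)]])*1e3
    return cv2.minAreaRect(w.astype(np.float32)),m.sum()
E
python3 -c "
from h import *
print(raised(.044,.055,.048,(-100,-60,50,140)))
print(raised(.050,.058,.054,(-95,-25,-40,40)))
go(*cw(-58,0),.034,YX)"
```

```text
(((-76.25190734863281, 109.08087921142578), (23.30480194091797, 15.888072967529297), 89.8470458984375), np.int64(908))
(((-58.17836380004883, 0.48560142517089844), (13.879467010498047, 60.32662582397461), 3.2836310863494873), np.int64(1473))
alt [-0.000e+00  1.000e-03  3.142e+00] xyz [-0.0593  0.018   0.1438] turn [-0.0009 -0.0002 -0.    ]
```

>>> {"name": "play_rows", "arguments": {
  "series": [
    {"xyz": [-0.03,0.01,0.04],"turn": [0,0,0],"claw": -0.2},
    {"xyz": [-0.059,0.018,0.07],"turn": [0,0,0],"claw": -0.2},
    {"xyz": [-0.059,0.018,0.1],"turn": [0,0,0],"claw": -0.2},
    {"xyz": [-0.059,0.018,0.12],"turn": [0,0,0],"claw": -0.2},
    {"xyz": [-0.059,0.018,0.143],"turn": [0,0,0],"claw": -0.2},
    {"xyz": [-0.059,0.018,0.143],"turn": [0,0,0],"claw": -0.2},
    {"xyz": [-0.059,0.018,0.143],"turn": [0,0,0],"claw": -1},
    {"xyz": [-0.059,0.018,0.143],"turn": [0,0,0],"claw": -1},
    {"xyz": [-0.059,0.018,0.143],"turn": [0,0,0],"claw": -1},
    {"xyz": [-0.059,0.018,0.143],"turn": [0,0,0],"claw": -1}
  ],
  "squeeze": 50
}}

```text
time: 5.47
position: [0.5236, 0.0287, 0.0356]
tcp_rot: [-2.463, -1.949, 0.0]
wrist_force: [-1.5, 4.7, -13.0]
width: 0.013
grasp_force: 50.6
```

>>> {"name": "play_rows", "arguments": {
  "series": [
    {"xyz": [0,0,0],"turn": [0,0,-0.1],"claw": -1},
    {"xyz": [0,0,0],"turn": [0,0,-0.2],"claw": -1},
    {"xyz": [0,0,0],"turn": [0,0,-0.3],"claw": -1},
    {"xyz": [0,0,0],"turn": [0,0,-0.4],"claw": -1},
    {"xyz": [0,0,0],"turn": [0,0,-0.5],"claw": -1},
    {"xyz": [0,0,0],"turn": [0,0,-0.6],"claw": -1},
    {"xyz": [0,0,0],"turn": [0,0,-0.7],"claw": -1},
    {"xyz": [0,0,0],"turn": [0,0,-0.8],"claw": -1}
  ]
}}

```text
time: 6.13
position: [0.5224, 0.0285, 0.0356]
tcp_rot: [-1.503, -2.756, 0.002]
wrist_force: [-6.6, 3.7, -9.0]
width: 0.0129
grasp_force: 51.1
```

>>> {"name": "play_rows", "arguments": {
  "series": [
    {"xyz": [0,0,0],"turn": [0,0,-0.1],"claw": -1},
    {"xyz": [0,0,0],"turn": [0,0,-0.2],"claw": -1},
    {"xyz": [0,0,0],"turn": [0,0,-0.3],"claw": -1},
    {"xyz": [0,0,0],"turn": [0,0,-0.4],"claw": -1},
    {"xyz": [0,0,0],"turn": [0,0,-0.5],"claw": -1},
    {"xyz": [0,0,0],"turn": [0,0,-0.6],"claw": -1},
    {"xyz": [0,0,0],"turn": [0,0,-0.7],"claw": -1},
    {"xyz": [0,0,0],"turn": [0,0,-0.79],"claw": -1},
    {"xyz": [0,0,0],"turn": [0,0,-0.79],"claw": -1},
    {"xyz": [0,0,0],"turn": [0,0,-0.79],"claw": -1}
  ]
}}

```text
time: 6.97
position: [0.5219, 0.0274, 0.0356]
tcp_rot: [-0.337, -3.12, 0.002]
wrist_force: [-8.8, 1.8, -4.1]
width: 0.0129
grasp_force: 52.5
```

```bash
python3 -c "
from h import *
print(robot.get_obs()['wrist_torque'].round(2));go(*cw(-58,0),.034,YX+np.pi/2)"
```

```text
[ 0.45  1.69 -0.63]
alt [ 6.000e-03 -2.000e-03 -3.125e+00] xyz [-0.0015  0.0012  0.0016] turn [-0.0016 -0.0036  0.0167]
```

>>> {"name": "play_rows", "arguments": {
  "series": [
    {"xyz": [0,0,0],"turn": [0,0,0],"claw": -0.2},
    {"xyz": [0,0,0],"turn": [0,0,0],"claw": -0.2},
    {"xyz": [0,0,0],"turn": [0,0,0],"claw": -0.2},
    {"xyz": [0,0,-0.04],"turn": [0,0,0],"claw": -0.2},
    {"xyz": [0,0,-0.08],"turn": [0,0,0],"claw": -0.2},
    {"xyz": [0,0,-0.12],"turn": [0,0,0.1],"claw": -0.2},
    {"xyz": [0,0,-0.16],"turn": [0,0,0.2],"claw": -0.2},
    {"xyz": [0,0,-0.17],"turn": [0,0,0.3],"claw": -0.2},
    {"xyz": [0,0,-0.17],"turn": [0,0,0.4],"claw": -0.2},
    {"xyz": [0,0,-0.17],"turn": [0,0,0.5],"claw": -0.2}
  ]
}}

```text
time: 7.8
position: [0.5256, 0.0276, 0.208]
tcp_rot: [1.104, 2.936, 0.001]
wrist_force: [-0.1, -0.5, -0.0]
width: 0.0344
grasp_force: 0.0
```

```bash
python3 -c "
from h import *
go(.5985,.2385,.20,YX)
for i in spools()[0]:
  if .05<i[4]<.06:print(i)"
```

```text
alt [-0.003  0.005 -2.058] xyz [0.0842 0.2067 0.0081] turn [0.0046 0.0027 1.0832]
(array([401., 155.]), np.int32(722), array([ 0.7661, -0.1748]), array([ 0.7628, -0.1734]), np.float64(0.052))
(array([191., 221.]), np.int32(324), array([0.6102, 0.2869]), array([0.6086, 0.2858]), np.float64(0.053))
(array([447., 248.]), np.int32(327), array([ 0.5596, -0.2718]), array([ 0.5581, -0.2709]), np.float64(0.054))
(array([268., 262.]), np.int32(308), array([0.5293, 0.138 ]), array([0.5223, 0.1137]), np.float64(0.051))
(array([196., 268.]), np.int32(326), array([0.508 , 0.2696]), array([0.5068, 0.2682]), np.float64(0.055))
(array([473., 301.]), np.int32(338), array([ 0.4437, -0.3264]), array([ 0.4436, -0.3247]), np.float64(0.055))
(array([168., 308.]), np.int32(352), array([0.4206, 0.325 ]), array([0.42  , 0.3238]), np.float64(0.054))
```

>>> {"name": "play_rows", "arguments": {
  "series": [
    {"xyz": [0.084,0.207,0.008],"turn": [0,0,1.083],"claw": -0.2},
    {"xyz": [0.084,0.207,0.008],"turn": [0,0,1.083],"claw": -0.2},
    {"xyz": [0.084,0.207,0.008],"turn": [0,0,1.083],"claw": -0.2},
    {"xyz": [0.084,0.207,0.008],"turn": [0,0,1.083],"claw": -0.2},
    {"xyz": [0.084,0.207,0.008],"turn": [0,0,1.083],"claw": -0.2},
    {"xyz": [0.084,0.207,0.008],"turn": [0,0,1.083],"claw": -0.2},
    {"xyz": [0.084,0.207,0.008],"turn": [0,0,1.083],"claw": -0.2},
    {"xyz": [0.084,0.207,0.008],"turn": [0,0,1.083],"claw": -0.2},
    {"xyz": [0.084,0.207,0.008],"turn": [0,0,1.083],"claw": -0.2},
    {"xyz": [0.084,0.207,0.008],"turn": [0,0,1.083],"claw": -0.2}
  ]
}}

```text
time: 8.68
position: [0.5964, 0.2398, 0.198]
tcp_rot: [2.458, 1.955, 0.001]
wrist_force: [-0.6, 0.9, 1.2]
width: 0.0342
grasp_force: 0.0
```

```bash
cat >> h.py <<'E'
def hubs(f=None,zb=0.0):
    """wrist view: black spool hubs (underside at height zb): centre in world from round top at zb+.052"""
    p,d,c=snap("wrist",f);P=cloud(c,d);o=[]
    m=((p.max(2)<80)&(P[...,2]>zb+.044)&(P[...,2]<zb+.06)).astype(np.uint8)
    m=cv2.morphologyEx(m,cv2.MORPH_OPEN,np.ones((3,3),np.uint8))
    n,l,s,ce=cv2.connectedComponentsWithStats(m)
    for i in range(1,n):
        if s[i,4]<150: continue
        px=np.argwhere(l==i)[:,::-1];w=ray(c,px,zb+.052)[:,:2].astype(np.float32)
        (x,y),r=cv2.minEnclosingCircle(w);(ex,ey),ax,_=cv2.minAreaRect(w)
        o.append((px.mean(0).round().tolist(),round(x,4),round(y,4),"r",round(r,4),"rect",round(ex,4),round(ey,4),np.round(ax,4)))
    return o
E
python3 -c "
from h import *
go(.5985,.2385,.20,YX)
for i in hubs('w2'):print(i)"
```

```text
alt [ 0.000e+00  2.000e-03 -3.137e+00] xyz [-0.0008  0.0023 -0.002 ] turn [ 0.0011 -0.0002  0.0046]
([325.0, 146.0], 0.6103, 0.2902, 'r', 0.0106, 'rect', 0.6085, 0.2934, array([0.0211, 0.01  ]))
([47.0, 160.0], 0.4239, 0.3262, 'r', 0.0131, 'rect', 0.4239, 0.3261, array([0.0214, 0.0258]))
([336.0, 158.0], 0.6134, 0.2855, 'r', 0.0102, 'rect', 0.6152, 0.2828, array([0.0202, 0.0092]))
([200.0, 205.0], 0.5122, 0.2718, 'r', 0.0106, 'rect', 0.5155, 0.2737, array([0.0124, 0.021 ]))
([188.0, 217.0], 0.5059, 0.2685, 'r', 0.0099, 'rect', 0.5034, 0.2669, array([0.0085, 0.0197]))
([302.0, 464.0], 0.5252, 0.0318, 'r', 0.0302, 'rect', 0.5245, 0.0319, array([0.0202, 0.0588]))
```

View pics/w2.png

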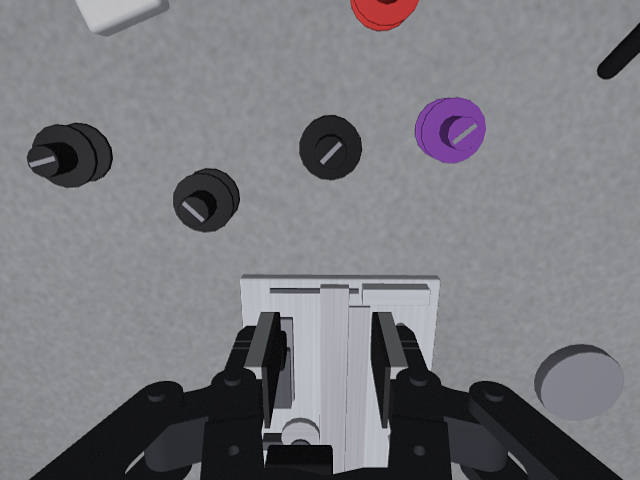

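Three black spools: (330,148), (205,200) and (70,155). The purple one is at (450,130) and the red one at the top edge. A white slot mark splits the hub mask, so I'll use height plus low saturation.

```bash
sed -i 's/m=((p.max(2)<80)&(P\[...,2\]>zb+.044)/m=((np.ptp(p.astype(int),axis=2)<40)\&(P[...,2]>zb+.044)/' h.py; python3 -c "
from h import *
H=hubs()
for i in H:print(i)
go(.6117,.288,.032,YX)"
```

```text
([331.0, 152.0], 0.6118, 0.2882, 'r', 0.0112, 'rect', 0.6115, 0.2883, array([0.0217, 0.0209]))
([46.0, 159.0], 0.4238, 0.326, 'r', 0.0132, 'rect', 0.4238, 0.3258, array([0.0213, 0.0263]))
([195.0, 209.0], 0.5107, 0.2707, 'r', 0.0125, 'rect', 0.5102, 0.2707, array([0.0216, 0.0233]))
([301.0, 463.0], 0.5249, 0.0316, 'r', 0.0302, 'rect', 0.5247, 0.0315, array([0.0202, 0.0587]))
alt [ 0.000e+00  1.000e-03 -3.131e+00] xyz [0.0508 0.0041 0.1659] turn [ 0.0008 -0.0001  0.0107]
```

>>> {"name": "play_rows", "arguments": {
  "series": [
    {"xyz": [0.051,0.004,0.03],"turn": [0,0,0.01],"claw": -0.2},
    {"xyz": [0.051,0.004,0.07],"turn": [0,0,0.01],"claw": -0.2},
    {"xyz": [0.051,0.004,0.1],"turn": [0,0,0.01],"claw": -0.2},
    {"xyz": [0.051,0.004,0.13],"turn": [0,0,0.01],"claw": -0.2},
    {"xyz": [0.051,0.004,0.15],"turn": [0,0,0.01],"claw": -0.2},
    {"xyz": [0.051,0.004,0.166],"turn": [0,0,0.01],"claw": -0.2},
    {"xyz": [0.051,0.004,0.166],"turn": [0,0,0.01],"claw": -0.2},
    {"xyz": [0.051,0.004,0.166],"turn": [0,0,0.01],"claw": -0.5},
    {"xyz": [0.051,0.004,0.166],"turn": [0,0,0.01],"claw": -1},
    {"xyz": [0.051,0.004,0.166],"turn": [0,0,0.01],"claw": -1}
  ],
  "squeeze": 30
}}

```text
time: 9.62
position: [0.6119, 0.288, 0.0322]
tcp_rot: [2.466, 1.946, 0.001]
wrist_force: [-0.4, -0.1, -1.0]
width: 0.0202
grasp_force: 29.4
```

>>> {"name": "play_rows", "arguments": {
  "series": [
    {"xyz": [0,0,0],"turn": [0,0,0],"claw": -1},
    {"xyz": [0,0,-0.02],"turn": [0,0,0],"claw": -1},
    {"xyz": [0,0,-0.06],"turn": [0,0,0],"claw": -1},
    {"xyz": [0,0,-0.08],"turn": [0,0,0],"claw": -1},
    {"xyz": [0,0,-0.08],"turn": [0,0,0],"claw": -1},
    {"xyz": [0,0,-0.08],"turn": [0,0,0],"claw": -1}
  ]
}}

```text
time: 10.12
position: [0.6125, 0.2884, 0.1136]
tcp_rot: [2.466, 1.944, 0.005]
wrist_force: [-1.2, -0.3, -1.3]
width: 0.0207
grasp_force: 29.5
```

```bash
python3 -c "
from h import *
print(cw(30,120));go(*cw(30,120),.095,YX)
p,d,c=snap('wrist','w3')"
```

```text
(np.float64(0.6368652040835209), np.float64(0.12489864241816741))
alt [-3.000e-03 -5.000e-03  3.138e+00] xyz [-0.1533  0.0618  0.0185] turn [ 0.0031 -0.002  -0.004 ]
```

View pics/w3.png

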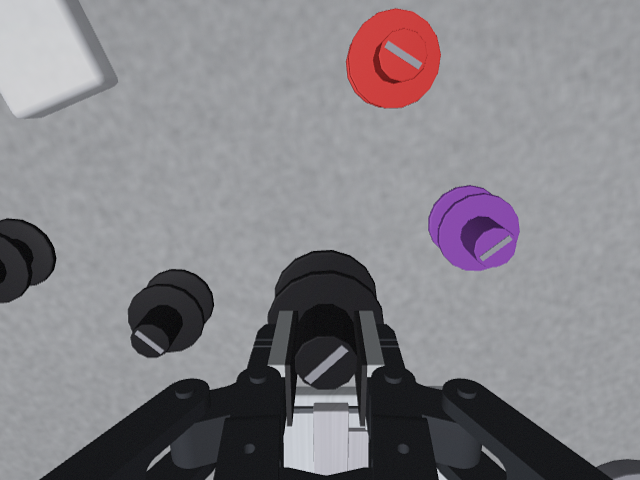

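Spool held upright, at about (328,362). I'll stop 70 mm short of spindle 4 to measure the spindle from close by.

>>> {"name": "play_rows", "arguments": {
  "series": [
    {"xyz": [-0.223,0.062,0.005],"turn": [0.003,-0.002,-0.004],"claw": -1},
    {"xyz": [-0.223,0.062,0.005],"turn": [0.003,-0.002,-0.004],"claw": -1},
    {"xyz": [-0.223,0.062,0.005],"turn": [0.003,-0.002,-0.004],"claw": -1},
    {"xyz": [-0.223,0.062,0.005],"turn": [0.003,-0.002,-0.004],"claw": -1},
    {"xyz": [-0.223,0.062,0.005],"turn": [0.003,-0.002,-0.004],"claw": -1},
    {"xyz": [-0.223,0.062,0.005],"turn": [0.003,-0.002,-0.004],"claw": -1},
    {"xyz": [-0.223,0.062,0.005],"turn": [0.003,-0.002,-0.004],"claw": -1},
    {"xyz": [-0.223,0.062,0.005],"turn": [0.003,-0.002,-0.004],"claw": -1},
    {"xyz": [-0.223,0.062,0.005],"turn": [0.003,-0.002,-0.004],"claw": -1}
  ]
}}

```text
time: 10.92
position: [0.619, 0.0576, 0.1057]
tcp_rot: [-2.461, -1.948, 0.006]
wrist_force: [-0.4, -0.3, -0.4]
width: 0.0212
grasp_force: 29.5
```

```bash
python3 -c "
from h import *
go(*cw(30,120),.095,YX)
p,d,c=snap('wrist','w4');np.savez('w4.npz',p=p,d=d,**c)
P=cloud(c,d);X,Y,t=carr()
W=(P[...,:2]-[X,Y])@np.array([[np.cos(t),-np.sin(t)],[np.sin(t),np.cos(t)]])*1e3
for y in(120,60):
  m=(P[...,2]>.026)&(P[...,2]<.038)&(abs(W[...,0]-30)<14)&(abs(W[...,1]-y)<14)
  if m.sum()>20:
    q=W[m];print(y,m.sum(),np.argwhere(m).mean(0)[::-1].round(),np.percentile(q,[5,50,95],axis=0).round(1).tolist(),np.percentile(P[m][:,2],95).round(4))
"
```

```text
alt [-2.000e-03 -7.000e-03 -3.141e+00] xyz [0.0696 0.002  0.0105] turn [-0.0048  0.0014  0.0004]
120 250 [330. 132.] [[26.8, 115.3], [30.3, 119.0], [33.8, 122.3]] 0.0339
60 184 [329. 243.] [[26.7, 57.8], [30.0, 60.6], [33.8, 63.0]] 0.0334
```

View pics/w4.png

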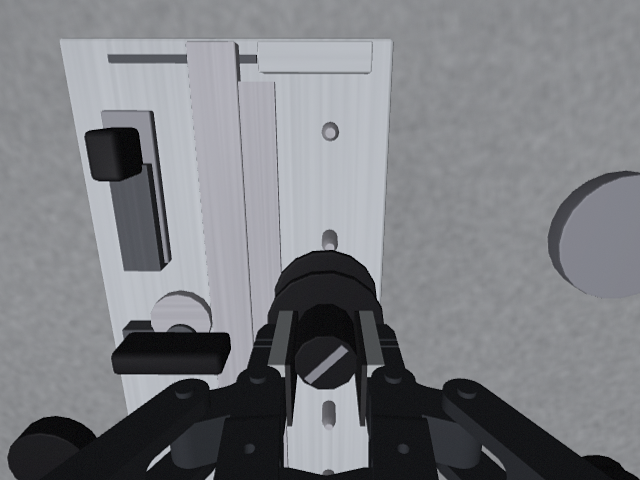

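Spindle 4 at (330,132) and the held spool at (326,362). Lock is back at (112,155), and the cam handle lies along carrier x (open) at (170,352).

>>> {"name": "play_rows", "arguments": {
  "series": [
    {"xyz": [0.035,0.002,0.003],"turn": [-0.005,0.001,0],"claw": -1},
    {"xyz": [0.069,0.002,0.005],"turn": [-0.005,0.001,0],"claw": -1},
    {"xyz": [0.069,0.002,0.01],"turn": [-0.005,0.001,0],"claw": -1},
    {"xyz": [0.069,0.002,0.02],"turn": [-0.005,0.001,0],"claw": -1},
    {"xyz": [0.069,0.002,0.03],"turn": [-0.005,0.001,0],"claw": -1},
    {"xyz": [0.069,0.002,0.038],"turn": [-0.005,0.001,0],"claw": -1},
    {"xyz": [0.069,0.002,0.044],"turn": [-0.005,0.001,0],"claw": -1},
    {"xyz": [0.069,0.002,0.044],"turn": [-0.005,0.001,0],"claw": -1}
  ]
}}

```text
time: 11.63
position: [0.6362, 0.122, 0.0603]
tcp_rot: [2.464, 1.947, -0.004]
wrist_force: [-0.4, 0.1, -0.5]
width: 0.0208
grasp_force: 29.6
```

```bash
python3 -c "
from h import *
go(*cw(30.3,119.3),.0445,YX)"
```

```text
alt [4.00e-03 1.00e-03 3.14e+00] xyz [0.0023 0.0002 0.0158] turn [-0.0006  0.0027 -0.0012]
```

>>> {"name": "play_rows", "arguments": {
  "series": [
    {"xyz": [0.0023,0,-0.004],"turn": [0,0.002,0],"claw": -1},
    {"xyz": [0.0023,0,0],"turn": [0,0.002,0],"claw": -1},
    {"xyz": [0.0023,0,0.004],"turn": [0,0.002,0],"claw": -1},
    {"xyz": [0.0023,0,0.008],"turn": [0,0.002,0],"claw": -1},
    {"xyz": [0.0023,0,0.012],"turn": [0,0.002,0],"claw": -1},
    {"xyz": [0.0023,0,0.0155],"turn": [0,0.002,0],"claw": -1},
    {"xyz": [0.0023,0,0.0155],"turn": [0,0.002,0],"claw": -1}
  ]
}}

```text
time: 12.22
position: [0.6374, 0.1253, 0.0459]
tcp_rot: [2.463, 1.949, 0.001]
wrist_force: [-1.2, 0.3, -0.3]
width: 0.0211
grasp_force: 29.7
```

```bash
python3 -c "
from h import *
go(*cw(30.3,119.3),.0445,YX)"
```

```text
alt [-1.000e-03 -1.000e-03  3.141e+00] xyz [-0.0012 -0.0001  0.0014] turn [ 0.0009 -0.0005 -0.0002]
```

>>> {"name": "play_rows", "arguments": {
  "series": [
    {"xyz": [-0.001,0,0.0015],"turn": [0,0,0],"claw": -1},
    {"xyz": [-0.001,0,0.0015],"turn": [0,0,0],"claw": -0.2},
    {"xyz": [-0.001,0,0.0015],"turn": [0,0,0],"claw": -0.2},
    {"xyz": [-0.001,0,0.0015],"turn": [0,0,0],"claw": -0.2},
    {"xyz": [-0.001,0,-0.02],"turn": [0,0,0],"claw": -0.2},
    {"xyz": [-0.001,0,-0.06],"turn": [0,0,0],"claw": -0.2},
    {"xyz": [-0.001,0,-0.1],"turn": [0,0,0],"claw": -0.2},
    {"xyz": [0.01,-0.02,-0.13],"turn": [0,0,0],"claw": -0.2},
    {"xyz": [0.01,-0.02,-0.13],"turn": [0,0,0],"claw": -0.2},
    {"xyz": [0.01,-0.02,-0.13],"turn": [0,0,0],"claw": -0.2}
  ]
}}

```text
time: 13.05
position: [0.6209, 0.1416, 0.1797]
tcp_rot: [2.459, 1.95, 0.01]
wrist_force: [0.0, -0.5, 0.1]
width: 0.0343
grasp_force: 0.0
```

```bash
cat >> h.py <<'E'
def tops():
    for i in spools()[0]:
        if .048<i[4]<.07 and i[1]<600: print(i[0],i[2],i[4])
def topz():
    """height of hub tops over the spindles, by the top and wrist cameras"""
    X,Y,t=carr()
    for n in("top","wrist"):
        p,d,c=snap(n);P=cloud(c,d);W=(P[...,:2]-[X,Y])@np.array([[np.cos(t),-np.sin(t)],[np.sin(t),np.cos(t)]])*1e3
        for k,y in enumerate((-120,-60,0,60,120)):
            m=(np.hypot(W[...,0]-30,W[...,1]-y)<16)&(P[...,2]<.09)
            if m.sum()>30:
                z=P[m][:,2];top=m.copy();top[m]=z>.058
                print(n,k,"z97",np.percentile(z,97).round(4),"ctr",(np.median(W[top],0).round(1) if top.sum()>9 else None))
E
python3 -c "
from h import *
topz();tops()
go(.495,.2207,.2,YX)"
```

```text
top 0 z97 0.0302 ctr None
top 1 z97 0.031 ctr None
top 2 z97 0.0338 ctr None
wrist 0 z97 0.0137 ctr None
wrist 1 z97 0.032 ctr None
wrist 2 z97 0.0323 ctr None
wrist 3 z97 0.0325 ctr None
wrist 4 z97 0.0662 ctr [ 30.5 121.4]
[447. 248.] [ 0.5597 -0.2721] 0.055
[196. 268.] [0.5082 0.2694] 0.054
[473. 301.] [ 0.444  -0.3262] 0.054
[168. 308.] [0.4209 0.3253] 0.053
alt [ 1.000e-03 -1.000e-03  3.141e+00] xyz [ 0.0508 -0.1406 -0.0245] turn [ 0.0008  0.0005 -0.0007]
```

Spool 1 reads seated (top 0.066, where the bias is about +2 mm). On to spool B.

>>> {"name": "play_rows", "arguments": {
  "series": [
    {"xyz": [0.05,-0.137,-0.005],"turn": [0,0,0],"claw": -0.2},
    {"xyz": [0.05,-0.137,-0.005],"turn": [0,0,0],"claw": -0.2},
    {"xyz": [0.05,-0.137,-0.005],"turn": [0,0,0],"claw": -0.2},
    {"xyz": [0.05,-0.137,-0.005],"turn": [0,0,0],"claw": -0.2},
    {"xyz": [0.05,-0.137,-0.005],"turn": [0,0,0],"claw": -0.2},
    {"xyz": [0.05,-0.137,-0.005],"turn": [0,0,0],"claw": -0.2},
    {"xyz": [0.05,-0.137,-0.005],"turn": [0,0,0],"claw": -0.2}
  ]
}}

```text
time: 13.78
position: [0.4994, 0.2187, 0.1808]
tcp_rot: [2.464, 1.947, 0.001]
wrist_force: [-0.6, -0.6, 0.2]
width: 0.0343
grasp_force: 0.0
```

```bash
python3 -c "
from h import *
H=hubs()
for h in H: print(h)
h=min(H,key=lambda h:np.hypot(h[1]-.5105,h[2]-.2705));go((h[1]+h[6])/2,(h[2]+h[7])/2,.032,YX)" 2>&1 | tail -6; sed -i 's/"r",round(r,4),"rect",/round(r,4),"rect",/' h.py
```

```text
([160.0, 95.0], 0.4226, 0.3256, 'r', 0.0122, 'rect', 0.4226, 0.3258, array([0.0205, 0.0236]))
([321.0, 152.0], 0.5091, 0.2704, 'r', 0.0111, 'rect', 0.5091, 0.2704, array([0.0211, 0.0209]))
([536.0, 304.0], 0.6348, 0.1289, 'r', 0.0116, 'rect', 0.6332, 0.1314, array([0.0216, 0.0161]))
([395.0, 313.0], 0.5315, 0.146, 'r', 0.0103, 'rect', 0.5316, 0.1465, array([0.0165, 0.015 ]))
([380.0, 442.0], 0.5022, 0.0353, 'r', 0.0124, 'rect', 0.5015, 0.0355, array([0.0216, 0.0145]))
alt [-0.000e+00 -2.000e-03  3.139e+00] xyz [ 0.0527 -0.0031  0.1488] turn [ 0.0013 -0.0001 -0.0024]
```

>>> {"name": "play_rows", "arguments": {
  "series": [
    {"xyz": [0.0525,-0.003,0.03],"turn": [0,0,0],"claw": -0.2},
    {"xyz": [0.0525,-0.003,0.07],"turn": [0,0,0],"claw": -0.2},
    {"xyz": [0.0525,-0.003,0.1],"turn": [0,0,0],"claw": -0.2},
    {"xyz": [0.0525,-0.003,0.13],"turn": [0,0,0],"claw": -0.2},
    {"xyz": [0.0525,-0.003,0.149],"turn": [0,0,0],"claw": -0.2},
    {"xyz": [0.0525,-0.003,0.149],"turn": [0,0,0],"claw": -0.2},
    {"xyz": [0.0525,-0.003,0.149],"turn": [0,0,0],"claw": -0.2},
    {"xyz": [0.0525,-0.003,0.149],"turn": [0,0,0],"claw": -0.6},
    {"xyz": [0.0525,-0.003,0.149],"turn": [0,0,0],"claw": -1},
    {"xyz": [0.0525,-0.003,0.149],"turn": [0,0,0],"claw": -1}
  ]
}}

```text
time: 14.67
position: [0.5086, 0.2713, 0.0328]
tcp_rot: [2.464, 1.947, 0.003]
wrist_force: [-0.7, -1.0, 0.1]
width: 0.0209
grasp_force: 29.3
```

```bash
python3 -c "
from h import *
go(.5091,.2704,.032,YX)
go(*cw(30.3,59.7),.105,YX)"
```

```text
alt [-2.00e-03 -4.00e-03  3.14e+00] xyz [-0.0008  0.0007  0.0008] turn [ 0.0023 -0.001  -0.0012]
alt [-2.00e-03 -4.00e-03  3.14e+00] xyz [-0.1731  0.1592 -0.072 ] turn [ 0.0023 -0.001  -0.0012]
```

>>> {"name": "play_rows", "arguments": {
  "series": [
    {"xyz": [0,0,-0.03],"turn": [0,0,0],"claw": -1},
    {"xyz": [0,0,-0.07],"turn": [0,0,0],"claw": -1},
    {"xyz": [-0.02,0.02,-0.09],"turn": [0,0,0],"claw": -1},
    {"xyz": [-0.172,0.159,-0.09],"turn": [0,0,0],"claw": -1},
    {"xyz": [-0.172,0.159,-0.09],"turn": [0,0,0],"claw": -1},
    {"xyz": [-0.172,0.159,-0.09],"turn": [0,0,0],"claw": -1},
    {"xyz": [-0.172,0.159,-0.09],"turn": [0,0,0],"claw": -1},
    {"xyz": [-0.172,0.159,-0.09],"turn": [0,0,0],"claw": -1},
    {"xyz": [-0.172,0.159,-0.085],"turn": [0,0,0],"claw": -1},
    {"xyz": [-0.172,0.159,-0.08],"turn": [0,0,0],"claw": -1}
  ]
}}

```text
time: 15.5
position: [0.6244, 0.0638, 0.1127]
tcp_rot: [2.468, 1.94, 0.003]
wrist_force: [0.1, 0.7, -0.5]
width: 0.0208
grasp_force: 29.5
```

>>> {"name": "play_rows", "arguments": {
  "series": [
    {"xyz": [0,0,0.01],"turn": [0,0,0],"claw": -1},
    {"xyz": [0,0,0.02],"turn": [0,0,0],"claw": -1},
    {"xyz": [0,0,0.025],"turn": [0,0,0],"claw": -1},
    {"xyz": [0,0,0.03],"turn": [0,0,0],"claw": -1},
    {"xyz": [0,0,0.03],"turn": [0,0,0],"claw": -1}
  ]
}}

```text
time: 15.92
position: [0.6221, 0.0687, 0.0815]
tcp_rot: [-2.462, -1.951, -0.001]
wrist_force: [-0.0, -0.6, -0.4]
width: 0.0205
grasp_force: 29.6
```

```bash
python3 -c "
from h import *
go(*cw(30.3,60.5),.046,YX)"
```

```text
alt [ 1.00e-03  0.00e+00 -3.14e+00] xyz [-0.0015  0.0017  0.0355] turn [ 0.0001 -0.0004  0.0016]
```

>>> {"name": "play_rows", "arguments": {
  "series": [
    {"xyz": [-0.0012,0.0014,0.005],"turn": [0,0,0],"claw": -1},
    {"xyz": [-0.0012,0.0014,0.01],"turn": [0,0,0],"claw": -1},
    {"xyz": [-0.0012,0.0014,0.013],"turn": [0,0,0],"claw": -1},
    {"xyz": [-0.0012,0.0014,0.013],"turn": [0,0,0],"claw": -1},
    {"xyz": [-0.0012,0.0014,0.013],"turn": [0,0,0],"claw": -1}
  ]
}}

```text
time: 16.33
position: [0.6242, 0.0664, 0.0697]
tcp_rot: [2.463, 1.949, 0.003]
wrist_force: [-0.1, 0.1, -0.8]
width: 0.0208
grasp_force: 29.6
```

```bash
python3 -c "
from h import *
for k in range(5):
  go(*cw(30.3,60.5),.046,YX); robot.read_camera('top')"
```

```text
alt [-1.000e-03 -3.000e-03  3.141e+00] xyz [ 0.0004 -0.0008  0.0237] turn [ 0.0017 -0.0009 -0.0002]
alt [-2.000e-03 -3.000e-03  3.141e+00] xyz [ 0.0003 -0.001   0.0239] turn [ 0.0021 -0.0011 -0.0002]
alt [-2.000e-03 -4.000e-03  3.141e+00] xyz [ 0.0002 -0.0011  0.0241] turn [ 0.0023 -0.0012 -0.0002]
alt [-2.000e-03 -4.000e-03  3.141e+00] xyz [ 0.0003 -0.0011  0.0241] turn [ 0.0024 -0.0011 -0.0003]
alt [-2.000e-03 -4.000e-03  3.141e+00] xyz [ 0.0003 -0.0012  0.0241] turn [ 0.0025 -0.0012 -0.0002]
```

>>> {"name": "play_rows", "arguments": {
  "series": [
    {"xyz": [0,-0.001,0.004],"turn": [0.002,-0.001,0],"claw": -1},
    {"xyz": [0,-0.001,0.008],"turn": [0.002,-0.001,0],"claw": -1},
    {"xyz": [0,-0.001,0.012],"turn": [0.002,-0.001,0],"claw": -1},
    {"xyz": [0,-0.001,0.016],"turn": [0.002,-0.001,0],"claw": -1},
    {"xyz": [0,-0.001,0.02],"turn": [0.002,-0.001,0],"claw": -1},
    {"xyz": [0,-0.001,0.024],"turn": [0.002,-0.001,0],"claw": -1},
    {"xyz": [0,-0.001,0.025],"turn": [0.002,-0.001,0],"claw": -1},
    {"xyz": [0,-0.001,0.025],"turn": [0.002,-0.001,0],"claw": -1}
  ]
}}

```text
time: 17.25
position: [0.6232, 0.0666, 0.0444]
tcp_rot: [-2.463, -1.949, 0.001]
wrist_force: [0.4, -0.0, -0.4]
width: 0.0207
grasp_force: 29.6
```

```bash
python3 -c "
from h import *
go(*cw(30.3,60.5),.045,YX)"
```

```text
alt [0.000e+00 1.000e-03 3.141e+00] xyz [ 0.0004  0.0002 -0.0006] turn [-0.0006  0.0002 -0.0002]
```

>>> {"name": "play_rows", "arguments": {
  "series": [
    {"xyz": [0,0,0],"turn": [0,0,0],"claw": -0.2},
    {"xyz": [0,0,0],"turn": [0,0,0],"claw": -0.2},
    {"xyz": [0,0,0],"turn": [0,0,0],"claw": -0.2},
    {"xyz": [0,0,-0.02],"turn": [0,0,0],"claw": -0.2},
    {"xyz": [0,0,-0.06],"turn": [0,0,0],"claw": -0.2},
    {"xyz": [0,0,-0.1],"turn": [0,0,0],"claw": -0.2},
    {"xyz": [0,-0.02,-0.135],"turn": [0,0,0],"claw": -0.2},
    {"xyz": [0.156,-0.255,-0.135],"turn": [0,0,0],"claw": -0.2},
    {"xyz": [0.156,-0.255,-0.135],"turn": [0,0,0],"claw": -0.2},
    {"xyz": [0.156,-0.255,-0.135],"turn": [0,0,0],"claw": -0.2}
  ]
}}

```text
time: 18.08
position: [0.5178, 0.163, 0.1809]
tcp_rot: [2.464, 1.946, 0.003]
wrist_force: [0.8, 1.3, 0.1]
width: 0.0341
grasp_force: 0.0
```

```bash
python3 -c "
from h import *
topz();tops()
go(.4115,.277,.18,YX)"
```

```text
top 0 z97 0.0288 ctr None
top 1 z97 0.0297 ctr None
top 2 z97 0.0305 ctr None
top 3 z97 0.067 ctr [29.2 59.2]
top 4 z97 0.0674 ctr [ 29.3 119. ]
wrist 0 z97 0.0156 ctr None
wrist 2 z97 0.0256 ctr None
wrist 3 z97 0.0659 ctr [29.1 61.5]
wrist 4 z97 0.0661 ctr [ 29.4 121.2]
[265. 211.] [0.6361 0.124 ] 0.067
[292. 217.] [0.6219 0.0657] 0.066
[447. 248.] [ 0.5595 -0.2718] 0.055
[308. 263.] [0.5222 0.0271] 0.057
[473. 301.] [ 0.4439 -0.3266] 0.054
[168. 308.] [0.4206 0.3252] 0.054
alt [ 1.000e-03  2.000e-03 -3.135e+00] xyz [ 0.0851 -0.1272  0.0008] turn [ 0.0011 -0.0007  0.0061]
```

Both seated. On to C.

>>> {"name": "play_rows", "arguments": {
  "series": [
    {"xyz": [0.085,-0.127,0],"turn": [0,0,0.003],"claw": -0.2},
    {"xyz": [0.085,-0.127,0],"turn": [0,0,0.003],"claw": -0.2},
    {"xyz": [0.085,-0.127,0],"turn": [0,0,0.003],"claw": -0.2},
    {"xyz": [0.085,-0.127,0],"turn": [0,0,0.003],"claw": -0.2},
    {"xyz": [0.085,-0.127,0],"turn": [0,0,0.003],"claw": -0.2},
    {"xyz": [0.085,-0.127,0],"turn": [0,0,0.003],"claw": -0.2}
  ]
}}

```text
time: 18.73
position: [0.4143, 0.2751, 0.1802]
tcp_rot: [2.464, 1.949, 0.001]
wrist_force: [0.3, -0.2, -0.7]
width: 0.0342
grasp_force: 0.0
```

```bash
python3 -c "
from h import *
H=hubs()
h=min(H,key=lambda h:np.hypot(h[1]-.4226,h[2]-.3256));print(h);go(h[1],h[2],.032,YX)"
```

```text
([317.0, 154.0], 0.4216, 0.3262, 0.0111, 'rect', 0.4217, 0.3261, array([0.0211, 0.0209]))
alt [ 0.000e+00 -1.000e-03  3.138e+00] xyz [ 0.0525 -0.0062  0.1479] turn [ 0.0008  0.0003 -0.0033]
```

>>> {"name": "play_rows", "arguments": {
  "series": [
    {"xyz": [0.052,-0.005,0.03],"turn": [0,0,0],"claw": -0.2},
    {"xyz": [0.052,-0.005,0.07],"turn": [0,0,0],"claw": -0.2},
    {"xyz": [0.052,-0.005,0.1],"turn": [0,0,0],"claw": -0.2},
    {"xyz": [0.052,-0.005,0.13],"turn": [0,0,0],"claw": -0.2},
    {"xyz": [0.052,-0.005,0.148],"turn": [0,0,0],"claw": -0.2},
    {"xyz": [0.052,-0.005,0.148],"turn": [0,0,0],"claw": -0.2},
    {"xyz": [0.052,-0.005,0.148],"turn": [0,0,0],"claw": -0.2},
    {"xyz": [0.052,-0.005,0.148],"turn": [0,0,0],"claw": -0.6},
    {"xyz": [0.052,-0.005,0.148],"turn": [0,0,0],"claw": -1},
    {"xyz": [0.052,-0.005,0.148],"turn": [0,0,0],"claw": -1}
  ]
}}

```text
time: 19.62
position: [0.4225, 0.3254, 0.032]
tcp_rot: [2.468, 1.944, 0.001]
wrist_force: [-0.3, 1.1, -1.1]
width: 0.0208
grasp_force: 29.4
```

```bash
python3 -c "
from h import *
go(.4216,.3262,.032,YX)
go(*cw(30.0,0),.115,YX)"
```

```text
alt [-0.000e+00 -1.000e-03  3.137e+00] xyz [ 0.0005 -0.0011  0.    ] turn [ 0.0006 -0.0001 -0.0047]
alt [-0.000e+00 -1.000e-03  3.137e+00] xyz [-0.2647  0.2559 -0.0828] turn [ 0.0006 -0.0001 -0.0047]
```

>>> {"name": "play_rows", "arguments": {
  "series": [
    {"xyz": [0,0,-0.03],"turn": [0,0,0],"claw": -1},
    {"xyz": [0,0,-0.07],"turn": [0,0,0],"claw": -1},
    {"xyz": [-0.265,0.256,-0.085],"turn": [0,0,0],"claw": -1},
    {"xyz": [-0.265,0.256,-0.085],"turn": [0,0,0],"claw": -1},
    {"xyz": [-0.265,0.256,-0.085],"turn": [0,0,0],"claw": -1},
    {"xyz": [-0.265,0.256,-0.085],"turn": [0,0,0],"claw": -1},
    {"xyz": [-0.265,0.256,-0.085],"turn": [0,0,0],"claw": -1},
    {"xyz": [-0.265,0.256,-0.085],"turn": [0,0,0],"claw": -1},
    {"xyz": [-0.265,0.256,-0.085],"turn": [0,0,0],"claw": -1},
    {"xyz": [-0.265,0.256,-0.085],"turn": [0,0,0],"claw": -1}
  ]
}}

```text
time: 20.45
position: [0.5918, 0.0365, 0.116]
tcp_rot: [2.467, 1.944, 0.001]
wrist_force: [0.5, 0.6, -0.0]
width: 0.0209
grasp_force: 29.5
```

```bash
python3 -c "
from h import *
robot.read_camera('top');robot.read_camera('top')
go(*cw(30.3,-.5),.07,YX)"
```

```text
alt [ 0.006 -0.005  3.127] xyz [-0.0175  0.02    0.0454] turn [ 0.0029  0.0036 -0.0148]
```

>>> {"name": "play_rows", "arguments": {
  "series": [
    {"xyz": [-0.0175,0.02,0],"turn": [0,0,-0.01],"claw": -1},
    {"xyz": [-0.0175,0.02,0.01],"turn": [0,0,-0.01],"claw": -1},
    {"xyz": [-0.0175,0.02,0.03],"turn": [0,0,-0.01],"claw": -1},
    {"xyz": [-0.0175,0.02,0.045],"turn": [0,0,-0.01],"claw": -1},
    {"xyz": [-0.0175,0.02,0.045],"turn": [0,0,-0.01],"claw": -1},
    {"xyz": [-0.0175,0.02,0.045],"turn": [0,0,-0.01],"claw": -1}
  ]
}}

```text
time: 21.05
position: [0.6056, 0.0176, 0.0699]
tcp_rot: [-2.456, -1.958, 0.002]
wrist_force: [1.2, 1.4, -0.1]
width: 0.0207
grasp_force: 29.6
```

```bash
python3 -c "
from h import *
robot.read_camera('top');robot.read_camera('top')
go(*cw(30.3,-.5),.0445,YX)"
```

```text
alt [ 1.000e-03  2.000e-03 -3.135e+00] xyz [-0.0095  0.0049  0.0269] turn [ 0.0011 -0.0004  0.007 ]
```

>>> {"name": "play_rows", "arguments": {
  "series": [
    {"xyz": [-0.0095,0.005,0],"turn": [0,0,0.006],"claw": -1},
    {"xyz": [-0.0095,0.005,0],"turn": [0,0,0.006],"claw": -1},
    {"xyz": [-0.0095,0.005,0],"turn": [0,0,0.006],"claw": -1},
    {"xyz": [-0.0095,0.005,0],"turn": [0,0,0.006],"claw": -1}
  ]
}}

```text
time: 21.48
position: [0.6093, 0.0068, 0.0709]
tcp_rot: [2.463, 1.949, 0.001]
wrist_force: [-0.3, 0.3, 0.6]
width: 0.0207
grasp_force: 29.6
```

```bash
python3 -c "
from h import *
robot.read_camera('top');robot.read_camera('top')
go(*cw(30.3,-.5),.0445,YX)"
```

```text
alt [ 0.     0.    -3.141] xyz [0.0003 0.0003 0.0261] turn [ 0.0002 -0.0002  0.0009]
```

>>> {"name": "play_rows", "arguments": {
  "series": [
    {"xyz": [0,0,0.004],"turn": [0,0,0],"claw": -1},
    {"xyz": [0,0,0.008],"turn": [0,0,0],"claw": -1},
    {"xyz": [0,0,0.012],"turn": [0,0,0],"claw": -1},
    {"xyz": [0,0,0.016],"turn": [0,0,0],"claw": -1},
    {"xyz": [0,0,0.02],"turn": [0,0,0],"claw": -1},
    {"xyz": [0,0,0.024],"turn": [0,0,0],"claw": -1},
    {"xyz": [0,0,0.026],"turn": [0,0,0],"claw": -1},
    {"xyz": [0,0,0.026],"turn": [0,0,0],"claw": -1}
  ]
}}

```text
time: 22.25
position: [0.6088, 0.0073, 0.0439]
tcp_rot: [-2.462, -1.95, 0.001]
wrist_force: [-1.3, -1.4, -1.2]
width: 0.0208
grasp_force: 29.6
```

>>> {"name": "play_rows", "arguments": {
  "series": [
    {"xyz": [0,0,0],"turn": [0,0,0],"claw": -0.2},
    {"xyz": [0,0,0],"turn": [0,0,0],"claw": -0.2},
    {"xyz": [0,0,0],"turn": [0,0,0],"claw": -0.2},
    {"xyz": [0,0,-0.02],"turn": [0,0,0],"claw": -0.2},
    {"xyz": [0,0,-0.06],"turn": [0,0,0],"claw": -0.2},
    {"xyz": [0,0,-0.1],"turn": [0,0,0],"claw": -0.2},
    {"xyz": [0,0,-0.135],"turn": [0,0,0],"claw": -0.2},
    {"xyz": [-0.1,0,-0.135],"turn": [0,0,0],"claw": -0.2},
    {"xyz": [-0.1,0,-0.135],"turn": [0,0,0],"claw": -0.2},
    {"xyz": [-0.1,0,-0.135],"turn": [0,0,0],"claw": -0.2}
  ]
}}

```text
time: 23.08
position: [0.5853, -0.0965, 0.1802]
tcp_rot: [2.464, 1.943, -0.003]
wrist_force: [0.1, -1.0, -0.2]
width: 0.0342
grasp_force: 0.0
```

```bash
python3 -c "
from h import *
topz();tops()
go(.5595-.0115,-.2718-.0487,.18,YX)"
```

```text
top 1 z97 0.0299 ctr None
top 2 z97 0.067 ctr [28.  -0.3]
top 3 z97 0.0678 ctr [29.  59.5]
top 4 z97 0.0671 ctr [ 29.2 119.2]
wrist 0 z97 0.0324 ctr None
wrist 1 z97 0.0324 ctr None
wrist 2 z97 0.0664 ctr [29.9  0.1]
[265. 210.] [0.6359 0.1239] 0.066
[292. 217.] [0.622  0.0656] 0.065
[318. 224.] [0.608  0.0083] 0.066
[308. 263.] [0.5219 0.0272] 0.057
[269. 262.] [0.5293 0.1378] 0.05
alt [ 1.000e-03 -1.000e-03  3.138e+00] xyz [-2.306e-01  1.630e-02 -2.000e-04] turn [ 0.0004  0.0008 -0.0031]
```

>>> {"name": "play_rows", "arguments": {
  "series": [
    {"xyz": [-0.23,0.016,0],"turn": [0,0,0],"claw": -0.2},
    {"xyz": [-0.23,0.016,0],"turn": [0,0,0],"claw": -0.2},
    {"xyz": [-0.23,0.016,0],"turn": [0,0,0],"claw": -0.2},
    {"xyz": [-0.23,0.016,0],"turn": [0,0,0],"claw": -0.2},
    {"xyz": [-0.23,0.016,0],"turn": [0,0,0],"claw": -0.2},
    {"xyz": [-0.23,0.016,0],"turn": [0,0,0],"claw": -0.2},
    {"xyz": [-0.23,0.016,0],"turn": [0,0,0],"claw": -0.2},
    {"xyz": [-0.23,0.016,0],"turn": [0,0,0],"claw": -0.2},
    {"xyz": [-0.23,0.016,0],"turn": [0,0,0],"claw": -0.2},
    {"xyz": [-0.23,0.016,0],"turn": [0,0,0],"claw": -0.2}
  ]
}}

```text
time: 24.07
position: [0.5502, -0.3149, 0.1796]
tcp_rot: [-2.459, -1.955, -0.002]
wrist_force: [0.5, 0.2, 0.6]
width: 0.0342
grasp_force: 0.0
```

```bash
python3 -c "
from h import *
H=hubs();H=hubs()
for h in H: print(h)
h=min(H,key=lambda h:np.hypot(h[1]-.5595,h[2]+.2718));go(h[1],h[2],.032,YX)"
```

```text
([326.0, 166.0], 0.5608, -0.2724, 0.0112, 'rect', 0.5611, -0.2725, array([0.0214, 0.021 ]))
([183.0, 279.0], 0.4471, -0.3264, 0.013, 'rect', 0.4468, -0.326, array([0.0255, 0.0212]))
alt [ 1.000e-03  1.000e-03 -3.138e+00] xyz [0.0445 0.0007 0.1477] turn [ 0.0004 -0.0005  0.0039]
```

>>> {"name": "play_rows", "arguments": {
  "series": [
    {"xyz": [0.0445,0.001,0.03],"turn": [0,0,0.003],"claw": -0.2},
    {"xyz": [0.0445,0.001,0.07],"turn": [0,0,0.003],"claw": -0.2},
    {"xyz": [0.0445,0.001,0.1],"turn": [0,0,0.003],"claw": -0.2},
    {"xyz": [0.0445,0.001,0.13],"turn": [0,0,0.003],"claw": -0.2},
    {"xyz": [0.0445,0.001,0.148],"turn": [0,0,0.003],"claw": -0.2},
    {"xyz": [0.0445,0.001,0.148],"turn": [0,0,0.003],"claw": -0.2},
    {"xyz": [0.0445,0.001,0.148],"turn": [0,0,0.003],"claw": -0.2},
    {"xyz": [0.0445,0.001,0.148],"turn": [0,0,0.003],"claw": -0.6},
    {"xyz": [0.0445,0.001,0.148],"turn": [0,0,0.003],"claw": -1},
    {"xyz": [0.0445,0.001,0.148],"turn": [0,0,0.003],"claw": -1}
  ]
}}

```text
time: 25.0
position: [0.5604, -0.2745, 0.0319]
tcp_rot: [2.465, 1.947, 0.0]
wrist_force: [0.4, -0.5, 0.3]
width: 0.0206
grasp_force: 29.3
```

```bash
python3 -c "
from h import *
go(.5608,-.2724,.032,YX)
go(*cw(30.3,-60),.115,YX)"
```

```text
alt [ 0.00e+00 -1.00e-03  3.14e+00] xyz [ 0.0021 -0.0001 -0.0001] turn [ 0.0006  0.0002 -0.0019]
alt [ 0.00e+00 -1.00e-03  3.14e+00] xyz [ 0.2262 -0.0174 -0.0832] turn [ 0.0006  0.0002 -0.0019]
```

>>> {"name": "play_rows", "arguments": {
  "series": [
    {"xyz": [0,0,-0.03],"turn": [0,0,0],"claw": -1},
    {"xyz": [0,0,-0.07],"turn": [0,0,0],"claw": -1},
    {"xyz": [0.224,-0.017,-0.085],"turn": [0,0,0],"claw": -1},
    {"xyz": [0.224,-0.017,-0.085],"turn": [0,0,0],"claw": -1},
    {"xyz": [0.224,-0.017,-0.085],"turn": [0,0,0],"claw": -1},
    {"xyz": [0.224,-0.017,-0.085],"turn": [0,0,0],"claw": -1},
    {"xyz": [0.224,-0.017,-0.085],"turn": [0,0,0],"claw": -1},
    {"xyz": [0.224,-0.017,-0.085],"turn": [0,0,0],"claw": -1},
    {"xyz": [0.224,-0.017,-0.085],"turn": [0,0,0],"claw": -1},
    {"xyz": [0.224,-0.017,-0.085],"turn": [0,0,0],"claw": -1}
  ]
}}

```text
time: 25.83
position: [0.5958, -0.0514, 0.1169]
tcp_rot: [2.462, 1.95, 0.001]
wrist_force: [-0.5, -0.7, -0.6]
width: 0.0206
grasp_force: 29.6
```

```bash
cat >> h.py <<'E'
def held():
    """front rim (smallest image row) of held spool's dark flange, middle columns; reference w4.npz"""
    f=np.load("w4.npz");p,d,_=snap()
    for q,dd in((f["p"],f["d"]),(p,d)):
        m=(dd>.08)&(dd<.2);print("rim row",[int(np.argmax(m[150:,u])+150) for u in(315,325,335)],"depth",dd[300,325].round(4))
E
python3 -c "
from h import *
robot.read_camera('top');held()
go(*cw(30.3,-61.5),.070,YX)"
```

```text
rim row [251, 250, 251] depth 0.1615
rim row [150, 150, 150] depth 0.1634
alt [2.000e-03 0.000e+00 3.138e+00] xyz [ 0.0026 -0.0005  0.0463] turn [-0.      0.0013 -0.0036]
```

>>> {"name": "play_rows", "arguments": {
  "series": [
    {"xyz": [0.0026,-0.0005,0.01],"turn": [0,0,-0.003],"claw": -1},
    {"xyz": [0.0026,-0.0005,0.03],"turn": [0,0,-0.003],"claw": -1},
    {"xyz": [0.0026,-0.0005,0.045],"turn": [0,0,-0.003],"claw": -1},
    {"xyz": [0.0026,-0.0005,0.045],"turn": [0,0,-0.003],"claw": -1},
    {"xyz": [0.0026,-0.0005,0.045],"turn": [0,0,-0.003],"claw": -1}
  ]
}}

```text
time: 26.35
position: [0.5948, -0.0512, 0.0702]
tcp_rot: [-2.463, -1.948, 0.003]
wrist_force: [-0.5, 0.0, -0.6]
width: 0.0211
grasp_force: 29.6
```

```bash
python3 -c "
from h import *
p,d,_=snap('wrist');robot.read_camera('top')
f=np.load('w4.npz')
for dd in(f['d'],d): print([round(float(x),4) for x in dd[240:300:4,325]])
go(*cw(30.3,-61.5),.0445,YX)"
```

```text
[0.2312, 0.2294, 0.2286, 0.1826, 0.1817, 0.1806, 0.1822, 0.1818, 0.1582, 0.1582, 0.1582, 0.1574, 0.1595, 0.1598, 0.1607]
[0.2114, 0.2124, 0.1845, 0.1815, 0.1828, 0.1822, 0.1837, 0.1842, 0.1589, 0.1585, 0.1594, 0.16, 0.1599, 0.1602, 0.1613]
alt [-0.000e+00 -1.000e-03  3.141e+00] xyz [-0.0013 -0.0004  0.0274] turn [ 0.0006 -0.0002 -0.0002]
```

>>> {"name": "play_rows", "arguments": {
  "series": [
    {"xyz": [-0.001,-0.0004,0.004],"turn": [0,0,0],"claw": -1},
    {"xyz": [-0.001,-0.0004,0.008],"turn": [0,0,0],"claw": -1},
    {"xyz": [-0.001,-0.0004,0.012],"turn": [0,0,0],"claw": -1},
    {"xyz": [-0.001,-0.0004,0.016],"turn": [0,0,0],"claw": -1},
    {"xyz": [-0.001,-0.0004,0.02],"turn": [0,0,0],"claw": -1},
    {"xyz": [-0.001,-0.0004,0.024],"turn": [0,0,0],"claw": -1},
    {"xyz": [-0.001,-0.0004,0.027],"turn": [0,0,0],"claw": -1},
    {"xyz": [-0.001,-0.0004,0.027],"turn": [0,0,0],"claw": -1}
  ]
}}

```text
time: 27.12
position: [0.595, -0.0509, 0.044]
tcp_rot: [-2.462, -1.951, 0.001]
wrist_force: [-0.5, 0.4, -1.5]
width: 0.0207
grasp_force: 29.6
```

>>> {"name": "play_rows", "arguments": {
  "series": [
    {"xyz": [0,0,0],"turn": [0,0,0],"claw": -0.2},
    {"xyz": [0,0,0],"turn": [0,0,0],"claw": -0.2},
    {"xyz": [0,0,0],"turn": [0,0,0],"claw": -0.2},
    {"xyz": [0,0,-0.02],"turn": [0,0,0],"claw": -0.2},
    {"xyz": [0,0,-0.06],"turn": [0,0,0],"claw": -0.2},
    {"xyz": [0,0,-0.1],"turn": [0,0,0],"claw": -0.2},
    {"xyz": [0,0,-0.135],"turn": [0,0,0],"claw": -0.2},
    {"xyz": [-0.1,0,-0.135],"turn": [0,0,0],"claw": -0.2},
    {"xyz": [-0.1,0,-0.135],"turn": [0,0,0],"claw": -0.2},
    {"xyz": [-0.1,0,-0.135],"turn": [0,0,0],"claw": -0.2}
  ]
}}

```text
time: 27.95
position: [0.571, -0.1548, 0.1801]
tcp_rot: [2.465, 1.943, -0.004]
wrist_force: [0.2, -1.1, -0.1]
width: 0.0343
grasp_force: 0.0
```

```bash
python3 -c "
from h import *
topz();tops()
go(.446-.0115,-.326-.0487,.18,YX)"
```

```text
top 0 z97 0.0303 ctr None
top 1 z97 0.0675 ctr [ 27.6 -59.8]
top 2 z97 0.0671 ctr [28.  -0.6]
top 3 z97 0.0678 ctr [28.9 59.1]
top 4 z97 0.0671 ctr [ 29.6 119.1]
wrist 0 z97 0.0325 ctr None
wrist 1 z97 0.0664 ctr [ 29.9 -59.9]
[390. 152.] [ 0.7725 -0.1506] 0.052
[265. 210.] [0.636  0.1247] 0.066
[292. 217.] [0.6215 0.0657] 0.065
[318. 224.] [0.6076 0.0083] 0.066
[344. 231.] [ 0.5933 -0.05  ] 0.066
[308. 263.] [0.5217 0.0273] 0.058
[269. 262.] [0.5292 0.1379] 0.049
alt [ 1.000e-03 -0.000e+00  3.138e+00] xyz [-0.2499 -0.0812 -0.0004] turn [ 0.0001  0.0007 -0.0032]
```

>>> {"name": "play_rows", "arguments": {
  "series": [
    {"xyz": [-0.245,-0.081,0],"turn": [0,0,0],"claw": -0.2},
    {"xyz": [-0.245,-0.081,0],"turn": [0,0,0],"claw": -0.2},
    {"xyz": [-0.245,-0.081,0],"turn": [0,0,0],"claw": -0.2},
    {"xyz": [-0.245,-0.081,0],"turn": [0,0,0],"claw": -0.2},
    {"xyz": [-0.245,-0.081,0],"turn": [0,0,0],"claw": -0.2},
    {"xyz": [-0.245,-0.081,0],"turn": [0,0,0],"claw": -0.2},
    {"xyz": [-0.245,-0.081,0],"turn": [0,0,0],"claw": -0.2},
    {"xyz": [-0.245,-0.081,0],"turn": [0,0,0],"claw": -0.2},
    {"xyz": [-0.245,-0.081,0],"turn": [0,0,0],"claw": -0.2},
    {"xyz": [-0.245,-0.081,0],"turn": [0,0,0],"claw": -0.2}
  ]
}}

```text
time: 28.93
position: [0.4389, -0.366, 0.1796]
tcp_rot: [-2.459, -1.954, -0.002]
wrist_force: [0.2, 0.9, -1.1]
width: 0.0341
grasp_force: 0.0
```

```bash
python3 -c "
from h import *
H=hubs();robot.read_camera('top');H=hubs()
for h in H: print(h)
h=min(H,key=lambda h:np.hypot(h[1]-.446,h[2]+.326));go(h[1],h[2],.032,YX)"
```

```text
([321.0, 173.0], 0.4455, -0.327, 0.0113, 'rect', 0.4455, -0.327, array([0.0217, 0.0205]))
alt [ 1.000e-03  1.000e-03 -3.137e+00] xyz [ 0.0399 -0.0023  0.1476] turn [ 0.0005 -0.0005  0.0041]
```

>>> {"name": "play_rows", "arguments": {
  "series": [
    {"xyz": [0.041,-0.002,0.03],"turn": [0,0,0.003],"claw": -0.2},
    {"xyz": [0.041,-0.002,0.07],"turn": [0,0,0.003],"claw": -0.2},
    {"xyz": [0.041,-0.002,0.1],"turn": [0,0,0.003],"claw": -0.2},
    {"xyz": [0.041,-0.002,0.13],"turn": [0,0,0.003],"claw": -0.2},
    {"xyz": [0.041,-0.002,0.148],"turn": [0,0,0.003],"claw": -0.2},
    {"xyz": [0.041,-0.002,0.148],"turn": [0,0,0.003],"claw": -0.2},
    {"xyz": [0.041,-0.002,0.148],"turn": [0,0,0.003],"claw": -0.2},
    {"xyz": [0.041,-0.002,0.148],"turn": [0,0,0.003],"claw": -0.6},
    {"xyz": [0.041,-0.002,0.148],"turn": [0,0,0.003],"claw": -1},
    {"xyz": [0.041,-0.002,0.148],"turn": [0,0,0.003],"claw": -1}
  ]
}}

```text
time: 29.92
position: [0.445, -0.3279, 0.0319]
tcp_rot: [2.465, 1.947, 0.0]
wrist_force: [0.9, -1.0, -0.9]
width: 0.0207
grasp_force: 29.3
```

```bash
python3 -c "
from h import *
go(.4455,-.327,.032,YX)
go(*cw(30.3,-120),.115,YX)"
```

```text
alt [ 1.00e-03 -1.00e-03  3.14e+00] xyz [ 0.0009  0.0003 -0.0001] turn [ 0.0006  0.0003 -0.0018]
alt [ 1.00e-03 -1.00e-03  3.14e+00] xyz [ 0.2448  0.0826 -0.0831] turn [ 0.0006  0.0003 -0.0018]
```

>>> {"name": "play_rows", "arguments": {
  "series": [
    {"xyz": [0,0,-0.03],"turn": [0,0,0],"claw": -1},
    {"xyz": [0,0,-0.07],"turn": [0,0,0],"claw": -1},
    {"xyz": [0.244,0.083,-0.085],"turn": [0,0,0],"claw": -1},
    {"xyz": [0.244,0.083,-0.085],"turn": [0,0,0],"claw": -1},
    {"xyz": [0.244,0.083,-0.085],"turn": [0,0,0],"claw": -1},
    {"xyz": [0.244,0.083,-0.085],"turn": [0,0,0],"claw": -1},
    {"xyz": [0.244,0.083,-0.085],"turn": [0,0,0],"claw": -1},
    {"xyz": [0.244,0.083,-0.085],"turn": [0,0,0],"claw": -1},
    {"xyz": [0.244,0.083,-0.085],"turn": [0,0,0],"claw": -1},
    {"xyz": [0.244,0.083,-0.085],"turn": [0,0,0],"claw": -1}
  ]
}}

```text
time: 30.75
position: [0.5839, -0.1048, 0.1173]
tcp_rot: [-2.459, -1.955, -0.005]
wrist_force: [-0.2, -0.5, -0.6]
width: 0.0208
grasp_force: 29.6
```

```bash
python3 -c "
from h import *
[robot.read_camera('top') for _ in range(4)]
go(*cw(30.3,-120.7),.070,YX)"
```

```text
alt [2.000e-03 1.000e-03 3.137e+00] xyz [0.0026 0.0002 0.0462] turn [-0.0006  0.0013 -0.0044]
```

>>> {"name": "play_rows", "arguments": {
  "series": [
    {"xyz": [0.002,0,0.01],"turn": [0,0.001,-0.003],"claw": -1},
    {"xyz": [0.002,0,0.03],"turn": [0,0.001,-0.003],"claw": -1},
    {"xyz": [0.002,0,0.045],"turn": [0,0.001,-0.003],"claw": -1},
    {"xyz": [0.002,0,0.045],"turn": [0,0.001,-0.003],"claw": -1},
    {"xyz": [0.002,0,0.045],"turn": [0,0.001,-0.003],"claw": -1}
  ]
}}

```text
time: 31.37
position: [0.5814, -0.1088, 0.0704]
tcp_rot: [-2.462, -1.948, 0.001]
wrist_force: [0.4, -0.7, -0.3]
width: 0.0208
grasp_force: 29.6
```

```bash
python3 -c "
from h import *
[robot.read_camera('top') for _ in range(3)]
go(*cw(30.3,-120.7),.0445,YX)"
```

```text
alt [ 2.000e-03  2.000e-03 -3.141e+00] xyz [-0.0014 -0.0009  0.0278] turn [ 0.0013 -0.0011  0.0002]
```

>>> {"name": "play_rows", "arguments": {
  "series": [
    {"xyz": [-0.0012,-0.0008,0.004],"turn": [0,0,0],"claw": -1},
    {"xyz": [-0.0012,-0.0008,0.008],"turn": [0,0,0],"claw": -1},
    {"xyz": [-0.0012,-0.0008,0.012],"turn": [0,0,0],"claw": -1},
    {"xyz": [-0.0012,-0.0008,0.016],"turn": [0,0,0],"claw": -1},
    {"xyz": [-0.0012,-0.0008,0.02],"turn": [0,0,0],"claw": -1},
    {"xyz": [-0.0012,-0.0008,0.024],"turn": [0,0,0],"claw": -1},
    {"xyz": [-0.0012,-0.0008,0.027],"turn": [0,0,0],"claw": -1},
    {"xyz": [-0.0012,-0.0008,0.027],"turn": [0,0,0],"claw": -1}
  ]
}}

```text
time: 32.18
position: [0.5813, -0.1087, 0.0439]
tcp_rot: [-2.462, -1.95, -0.001]
wrist_force: [-0.2, -0.9, 0.1]
width: 0.021
grasp_force: 29.6
```

>>> {"name": "play_rows", "arguments": {
  "series": [
    {"xyz": [0,0,0],"turn": [0,0,0],"claw": -0.2},
    {"xyz": [0,0,0],"turn": [0,0,0],"claw": -0.2},
    {"xyz": [0,0,0],"turn": [0,0,0],"claw": -0.2},
    {"xyz": [0,0,-0.02],"turn": [0,0,0],"claw": -0.2},
    {"xyz": [0,0,-0.06],"turn": [0,0,0],"claw": -0.2},
    {"xyz": [0,0,-0.1],"turn": [0,0,0],"claw": -0.2},
    {"xyz": [0,0,-0.14],"turn": [0,0,0],"claw": -0.2},
    {"xyz": [0,-0.09,-0.17],"turn": [0,0,0],"claw": -0.2},
    {"xyz": [0,-0.09,-0.17],"turn": [0,0,0],"claw": -0.2},
    {"xyz": [0,-0.09,-0.17],"turn": [0,0,0],"claw": -0.2}
  ]
}}

```text
time: 33.02
position: [0.4903, -0.0869, 0.2163]
tcp_rot: [2.461, 1.952, -0.001]
wrist_force: [-0.3, 0.3, -0.5]
width: 0.0339
grasp_force: 0.0
```

```bash
python3 -c "
from h import *
topz();tops();snap('wrist','w5');snap('top','t5')
go(*cw(-58,0),.20,YX+np.pi/2)"
```

```text
top 2 z97 0.0667 ctr [28.4 -0.3]
top 3 z97 0.068 ctr [29. 59.]
top 4 z97 0.067 ctr [ 29.7 119.7]
wrist 0 z97 0.0662 ctr [  28.5 -119.1]
wrist 1 z97 0.0664 ctr [ 28.4 -59.5]
wrist 2 z97 0.0665 ctr [28.7 -0. ]
[265. 210.] [0.6363 0.1242] 0.066
[292. 217.] [0.622  0.0657] 0.066
[318. 224.] [0.6078 0.0084] 0.066
[338. 231.] [ 0.5896 -0.0404] 0.054
[308. 263.] [0.5214 0.0274] 0.058
[269. 262.] [0.5292 0.1381] 0.05
alt [-0.000e+00 -1.000e-03  1.571e+00] xyz [0.1208 0.0013 0.0145] turn [ 1.5000e-03 -2.0000e-04 -1.5706e+00]
```

View pics/w5.png

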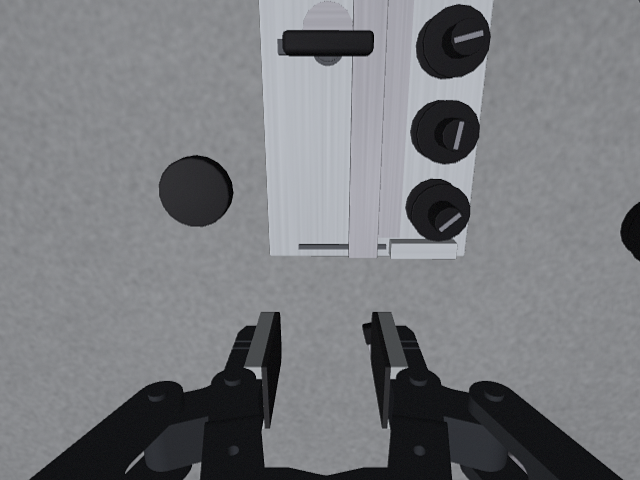

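View pics/t5.png

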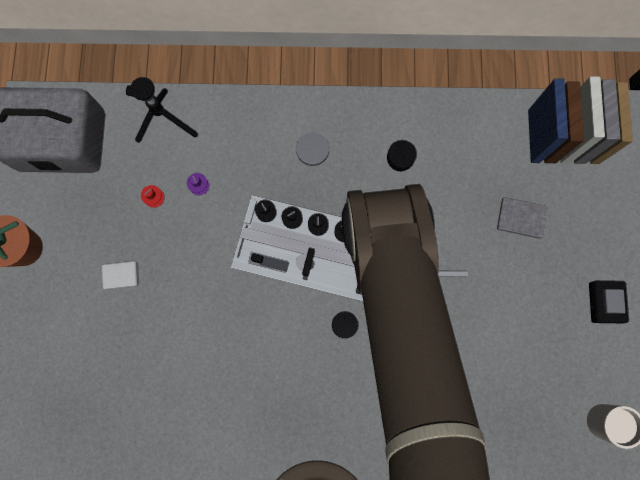

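All five are seated and the cam is still open, handle at (328,43) in the wrist view. Now I'll close the cam.

>>> {"name": "play_rows", "arguments": {
  "series": [
    {"xyz": [0.12,0.001,0.014],"turn": [0,0,-0.12],"claw": -0.2},
    {"xyz": [0.12,0.001,0.014],"turn": [0,0,-0.24],"claw": -0.2},
    {"xyz": [0.12,0.001,0.014],"turn": [0,0,-0.36],"claw": -0.2},
    {"xyz": [0.12,0.001,0.014],"turn": [0,0,-0.48],"claw": -0.2},
    {"xyz": [0.12,0.001,0.014],"turn": [0,0,-0.6],"claw": -0.2},
    {"xyz": [0.12,0.001,0.014],"turn": [0,0,-0.72],"claw": -0.2},
    {"xyz": [0.12,0.001,0.014],"turn": [0,0,-0.84],"claw": -0.2},
    {"xyz": [0.12,0.001,0.014],"turn": [0,0,-0.96],"claw": -0.2},
    {"xyz": [0.12,0.001,0.014],"turn": [0,0,-1.08],"claw": -0.2},
    {"xyz": [0.12,0.001,0.014],"turn": [0,0,-1.2],"claw": -0.2}
  ]
}}

```text
time: 34.1
position: [0.5232, 0.0284, 0.1996]
tcp_rot: [-0.922, -3.001, -0.004]
wrist_force: [-0.2, -0.0, -1.6]
width: 0.0341
grasp_force: 0.0
```

>>> {"name": "play_rows", "arguments": {
  "series": [
    {"xyz": [0,0,0],"turn": [0,0,-0.12],"claw": -0.2},
    {"xyz": [0,0,0],"turn": [0,0,-0.24],"claw": -0.2},
    {"xyz": [0,0,0],"turn": [0,0,-0.36],"claw": -0.2},
    {"xyz": [0,0,0],"turn": [0,0,-0.37],"claw": -0.2},
    {"xyz": [0,0,0],"turn": [0,0,-0.37],"claw": -0.2},
    {"xyz": [0,0,0],"turn": [0,0,-0.37],"claw": -0.2}
  ]
}}

```text
time: 34.6
position: [0.5226, 0.0283, 0.2]
tcp_rot: [-0.369, -3.119, -0.003]
wrist_force: [0.1, 0.6, -0.1]
width: 0.034
grasp_force: 0.0
```

```bash
python3 -c "
from h import *
robot.read_camera('top')
tops()
go(*cw(-58,0),.034,YX+np.pi/2)"
```

```text
[372. 236.] [ 0.5795 -0.1086] 0.066
[269. 262.] [0.5292 0.1378] 0.051
alt [-0.000e+00 -2.000e-03  3.139e+00] xyz [-1.200e-03  1.000e-04  1.663e-01] turn [ 0.0013 -0.0003 -0.0026]
```

>>> {"name": "play_rows", "arguments": {
  "series": [
    {"xyz": [-0.001,0,0.04],"turn": [0,0,-0.003],"claw": -0.2},
    {"xyz": [-0.001,0,0.08],"turn": [0,0,-0.003],"claw": -0.2},
    {"xyz": [-0.001,0,0.11],"turn": [0,0,-0.003],"claw": -0.2},
    {"xyz": [-0.001,0,0.14],"turn": [0,0,-0.003],"claw": -0.2},
    {"xyz": [-0.001,0,0.164],"turn": [0,0,-0.003],"claw": -0.2},
    {"xyz": [-0.001,0,0.164],"turn": [0,0,-0.003],"claw": -0.2},
    {"xyz": [-0.001,0,0.164],"turn": [0,0,-0.003],"claw": -0.2},
    {"xyz": [-0.001,0,0.164],"turn": [0,0,-0.003],"claw": -1},
    {"xyz": [-0.001,0,0.164],"turn": [0,0,-0.003],"claw": -1},
    {"xyz": [-0.001,0,0.164],"turn": [0,0,-0.003],"claw": -1}
  ],
  "squeeze": 50
}}

```text
time: 35.53
position: [0.5242, 0.0271, 0.0385]
tcp_rot: [0.361, 3.118, -0.001]
wrist_force: [-2.6, -2.9, 4.5]
width: 0.0129
grasp_force: 49.3
```

>>> {"name": "play_rows", "arguments": {
  "series": [
    {"xyz": [0,0,0],"turn": [0,0,0],"claw": -1},
    {"xyz": [0,0,0],"turn": [0,0,0.1],"claw": -1},
    {"xyz": [0,0,0],"turn": [0,0,0.2],"claw": -1},
    {"xyz": [0,0,0],"turn": [0,0,0.3],"claw": -1},
    {"xyz": [0,0,0],"turn": [0,0,0.4],"claw": -1},
    {"xyz": [0,0,0],"turn": [0,0,0.5],"claw": -1},
    {"xyz": [0,0,0],"turn": [0,0,0.6],"claw": -1},
    {"xyz": [0,0,0],"turn": [0,0,0.7],"claw": -1},
    {"xyz": [0,0,0],"turn": [0,0,0.8],"claw": -1}
  ]
}}

```text
time: 36.28
position: [0.5238, 0.0265, 0.0385]
tcp_rot: [1.553, 2.728, -0.001]
wrist_force: [-3.4, -5.1, 8.3]
width: 0.0128
grasp_force: 49.7
```

>>> {"name": "play_rows", "arguments": {
  "series": [
    {"xyz": [0,0,0],"turn": [0,0,0.1],"claw": -1},
    {"xyz": [0,0,0],"turn": [0,0,0.2],"claw": -1},
    {"xyz": [0,0,0],"turn": [0,0,0.3],"claw": -1},
    {"xyz": [0,0,0],"turn": [0,0,0.4],"claw": -1},
    {"xyz": [0,0,0],"turn": [0,0,0.5],"claw": -1},
    {"xyz": [0,0,0],"turn": [0,0,0.6],"claw": -1},
    {"xyz": [0,0,0],"turn": [0,0,0.7],"claw": -1},
    {"xyz": [0,0,0],"turn": [0,0,0.79],"claw": -1},
    {"xyz": [0,0,0],"turn": [0,0,0.81],"claw": -1},
    {"xyz": [0,0,0],"turn": [0,0,0.81],"claw": -1}
  ]
}}

```text
time: 37.12
position: [0.5231, 0.0263, 0.0384]
tcp_rot: [2.496, 1.903, -0.001]
wrist_force: [-5.2, -5.6, 9.9]
width: 0.0127
grasp_force: 54.0
```

```bash
python3 -c "
from h import *
robot.read_camera('top');robot.read_camera('top')
print(robot.get_obs()['wrist_torque'].round(2));go(*cw(-58,0),.034,YX)"
```

```text
[-1.52  1.12  1.07]
alt [ 4.000e-03 -2.000e-03  3.107e+00] xyz [0.0021 0.     0.0045] turn [ 0.0014  0.0023 -0.0348]
```

>>> {"name": "play_rows", "arguments": {
  "series": [
    {"xyz": [0,0,0],"turn": [0,0,0],"claw": -0.2},
    {"xyz": [0,0,0],"turn": [0,0,0],"claw": -0.2},
    {"xyz": [0,0,0],"turn": [0,0,0],"claw": -0.2},
    {"xyz": [0,0,-0.04],"turn": [0,0,0],"claw": -0.2},
    {"xyz": [0,0,-0.08],"turn": [0,0,0],"claw": -0.2},
    {"xyz": [0,0,-0.12],"turn": [0,0,-0.035],"claw": -0.2},
    {"xyz": [0.05,-0.018,-0.14],"turn": [0,0,-0.035],"claw": -0.2},
    {"xyz": [0.05,-0.018,-0.14],"turn": [0,0,-0.035],"claw": -0.2},
    {"xyz": [0.05,-0.018,-0.14],"turn": [0,0,-0.035],"claw": -0.2},
    {"xyz": [0.05,-0.018,-0.14],"turn": [0,0,-0.035],"claw": -0.2}
  ]
}}

```text
time: 38.05
position: [0.5191, 0.0821, 0.1769]
tcp_rot: [-2.462, -1.951, -0.003]
wrist_force: [0.5, -1.0, 0.3]
width: 0.0346
grasp_force: 0.0
```

```bash
python3 -c "
from h import *
robot.read_camera('top');robot.read_camera('top')
print(raised(.044,.055,.048,(-100,-60,70,140)))
print(raised(.050,.058,.054,(-95,-25,-40,40)))
snap('wrist','w6')
go(*cw(-76.5,109.5),.028,YX)"
```

```text
(((-76.17671203613281, 109.04811096191406), (23.681488037109375, 15.740438461303711), 89.8860855102539), np.int64(999))
(((-58.20516586303711, 0.3585548400878906), (59.71970748901367, 13.893304824829102), 89.836181640625), np.int64(1543))
alt [-0.000e+00  2.000e-03  3.139e+00] xyz [ 0.0603 -0.0019  0.1477] turn [-0.0014 -0.0003 -0.0024]
```

View pics/w6.png

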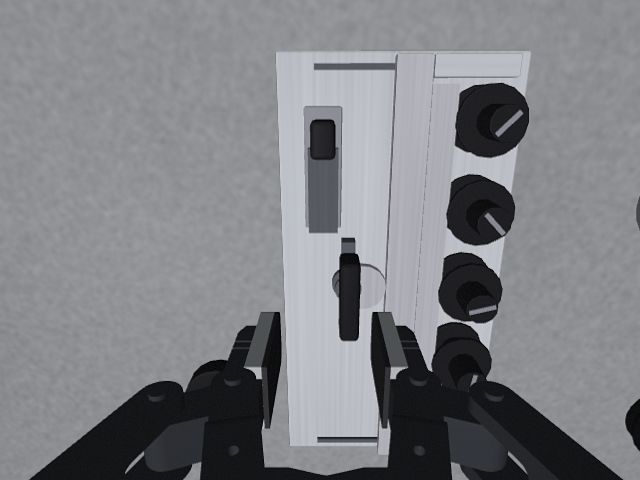

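The cam handle (349,295) is along y, so it's closed, and the keeper lip is over the lower flanges. Lock grip is at (322,138); now I'll slide it home.

>>> {"name": "play_rows", "arguments": {
  "series": [
    {"xyz": [0.06,-0.0015,0.04],"turn": [0,0,0],"claw": -0.2},
    {"xyz": [0.06,-0.0015,0.07],"turn": [0,0,0],"claw": -0.2},
    {"xyz": [0.06,-0.0015,0.1],"turn": [0,0,0],"claw": -0.2},
    {"xyz": [0.06,-0.0015,0.13],"turn": [0,0,0],"claw": -0.2},
    {"xyz": [0.06,-0.0015,0.147],"turn": [0,0,0],"claw": -0.2},
    {"xyz": [0.06,-0.0015,0.147],"turn": [0,0,0],"claw": -0.2},
    {"xyz": [0.06,-0.0015,0.147],"turn": [0,0,0],"claw": -0.2},
    {"xyz": [0.06,-0.0015,0.147],"turn": [0,0,0],"claw": -1},
    {"xyz": [0.06,-0.0015,0.147],"turn": [0,0,0],"claw": -1},
    {"xyz": [0.06,-0.0015,0.147],"turn": [0,0,0],"claw": -1}
  ],
  "squeeze": 40
}}

```text
time: 39.13
position: [0.5311, 0.1402, 0.0311]
tcp_rot: [-2.464, -1.948, -0.002]
wrist_force: [-4.7, 1.3, 2.2]
width: 0.015
grasp_force: 41.9
```

>>> {"name": "play_rows", "arguments": {
  "series": [
    {"xyz": [0,0,0],"turn": [0,0,0],"claw": -1},
    {"xyz": [0,0,0],"turn": [0,0,0],"claw": -1},
    {"xyz": [-0.01,0,0],"turn": [0,0,0],"claw": -1},
    {"xyz": [-0.02,0,0],"turn": [0,0,0],"claw": -1},
    {"xyz": [-0.03,0,0],"turn": [0,0,0],"claw": -1},
    {"xyz": [-0.036,0,0],"turn": [0,0,0],"claw": -1},
    {"xyz": [-0.038,0,0],"turn": [0,0,0],"claw": -1},
    {"xyz": [-0.04,0,0],"turn": [0,0,0],"claw": -1},
    {"xyz": [-0.04,0,0],"turn": [0,0,0],"claw": -1},
    {"xyz": [-0.04,0,0],"turn": [0,0,0],"claw": -1}
  ]
}}

```text
time: 39.97
position: [0.5228, 0.106, 0.0314]
tcp_rot: [-2.459, -1.95, -0.012]
wrist_force: [-3.3, 12.9, -2.2]
width: 0.015
grasp_force: 41.4
```

```bash
python3 -c "
from h import *
robot.read_camera('top');robot.read_camera('top')
print(robot.get_obs()['wrist_force'].round(1));go(*cw(-76.5,75),.028,YX)"
```

```text
[-2.6 14.  -2.1]
alt [ 1.30e-02  3.00e-03 -3.14e+00] xyz [-0.0004  0.0001  0.0034] turn [ 0.0019 -0.0081  0.0019]
```

Moved 35 mm and it pushes against the stop at 14 N. Release, lift and check.

>>> {"name": "play_rows", "arguments": {
  "series": [
    {"xyz": [0,0,0],"turn": [0,0,0],"claw": -0.2},
    {"xyz": [0,0,0],"turn": [0,0,0],"claw": -0.2},
    {"xyz": [0,0,0],"turn": [0,0,0],"claw": -0.2},
    {"xyz": [0,0,-0.04],"turn": [0,0,0],"claw": -0.2},
    {"xyz": [0,0,-0.08],"turn": [0,0,0],"claw": -0.2},
    {"xyz": [-0.03,-0.04,-0.12],"turn": [0,0,0],"claw": -0.2},
    {"xyz": [-0.06,-0.06,-0.16],"turn": [0,0,0],"claw": -0.2},
    {"xyz": [-0.06,-0.06,-0.18],"turn": [0,0,0],"claw": -0.2},
    {"xyz": [-0.06,-0.06,-0.18],"turn": [0,0,0],"claw": -0.2},
    {"xyz": [-0.06,-0.06,-0.18],"turn": [0,0,0],"claw": -0.2}
  ]
}}

```text
time: 40.9
position: [0.4511, 0.0547, 0.2128]
tcp_rot: [2.464, 1.941, 0.007]
wrist_force: [1.0, 0.2, -0.5]
width: 0.0343
grasp_force: 0.0
```

```bash
python3 -c "
from h import *
robot.read_camera('top');robot.read_camera('top')
print(raised(.044,.055,.048,(-100,-60,50,140)))
print(raised(.050,.058,.054,(-95,-25,-40,40)))
topz();tops();snap('scene','s7')"
```

```text
(((-76.95454406738281, 74.0594711303711), (22.846759796142578, 16.32657241821289), 89.79607391357422), np.int64(797))
(((-58.84267807006836, 0.12522506713867188), (58.55889129638672, 14.512080192565918), 89.85838317871094), np.int64(1473))
top 0 z97 0.0675 ctr [  27.6 -120.5]
top 1 z97 0.0669 ctr [ 27.2 -60.3]
top 2 z97 0.0678 ctr [27.7 -0.5]
top 3 z97 0.0664 ctr [34.9 55.8]
top 4 z97 0.0674 ctr [ 29.3 119.2]
wrist 0 z97 0.0659 ctr [  27.8 -118.1]
wrist 1 z97 0.0659 ctr [ 27.7 -58.2]
wrist 2 z97 0.0661 ctr [27.9  1.4]
wrist 3 z97 0.0662 ctr [28.7 60.1]
wrist 4 z97 0.0664 ctr [ 28.9 119.7]
[265. 210.] [0.6364 0.124 ] 0.066
[294. 212.] [0.6264 0.0625] 0.066
[318. 223.] [0.6074 0.0081] 0.066
[344. 230.] [ 0.5934 -0.0497] 0.066
[371. 237.] [ 0.5794 -0.1084] 0.065
```

View pics/s7.png

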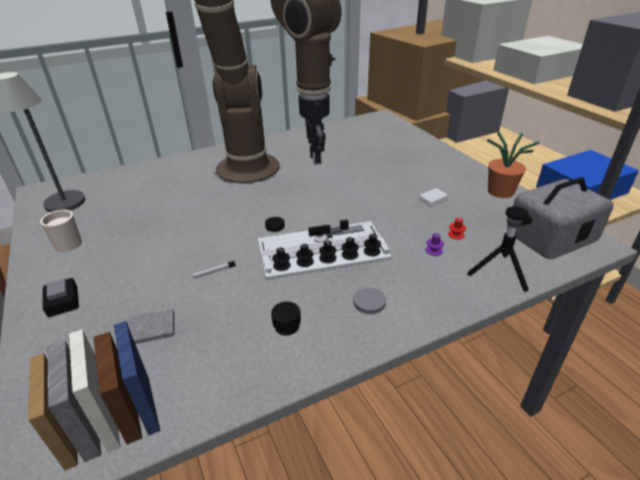

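The scene shows all five black spools seated in a row at (281–372, 258–244). The lock is home at y = 74 mm, the cam is closed, the bystanders are in place and the arm is clear.

```bash
python3 -c "
from rig import robot
print(robot.hand_in())"
```

```text
the job is handed in; nothing more can be done
None
```

I packed all five black spools onto their own spindles, closed the cam with the keeper tight, slid the travel lock home, left the other things where they were, and handed the job in at about 41 s; no verdict came back.

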